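# Fill the chocolate egg half with truffles

### The job

Lift the steel cup of six truffles up out of its white holder, stand it on the grey mat and let go. Then take it again with the hand clearly slanted, so that the hand is not over its mouth, and pour all six truffles from close above into the open half of the chocolate egg, without spilling any or knocking the egg or the things standing around. Finish with the empty cup standing upright on the mat again.

Things in the scene. Friction and masses are not known exactly. Their poses are not given: they have to be found in the camera images.
- cup: Open round steel cup, 68 mm high, slightly flared: 57 mm outside diameter at the foot, 68 mm at the rim, wall 3 mm, floor 5 mm thick. Holds the six truffles at the start (they reach 48 mm above its underside). Weighs about 150 g empty. Origin: centre of its underside; z axis: up through the mouth.
- cup_rim (a point): Centre of the cup's mouth, 68 mm above the cup's origin.
- holder: Fixed white block, 110 (its x) x 130 (its y) x 38 mm high; the cup stands in its round well (70 mm wide), underside 5 mm above the table, top 35 mm showing above the block. Guard walls (8 mm thick, 80 mm along x, tops 93 mm above the table) stand at y = +-59 mm beside the cup; +x and -x sides are open for fingers closing along the holder's x from straight above. Origin: centre of underside.
- mat: Fixed flat grey mat, 130 mm square, 4 mm thick: the place for standing the cup. Origin: centre of its underside (on the table).
- stand: Fixed round steel dish, 120 mm across, 16 mm high, floor 6 mm thick, in which the egg half stands. Origin: centre of the underside.
- shell: The open lower half of a hollow milk-chocolate egg with raised scrolls, standing loose on the stand, mouth up: 80 mm high, 124 mm across outside at the rim, wall 5 mm, floor 6 mm. Fragile, 180 g. Origin: centre of its underside; z axis up.
- shell_rim (a point): Centre of the egg half's mouth, 80 mm above the shell's origin.
- truffle0_center (a point): Centre of truffle 1 of 6: dark round chocolate ball, 23 mm diameter, 10 g.
- truffle1_center (a point): Centre of truffle 2 of 6: dark round chocolate ball, 23 mm diameter, 10 g.
- truffle2_center (a point): Centre of truffle 3 of 6: dark round chocolate ball, 23 mm diameter, 10 g.
- truffle3_center (a point): Centre of truffle 4 of 6: dark round chocolate ball, 23 mm diameter, 10 g.
- truffle4_center (a point): Centre of truffle 5 of 6: dark round chocolate ball, 23 mm diameter, 10 g.
- truffle5_center (a point): Centre of truffle 6 of 6: dark round chocolate ball, 23 mm diameter, 10 g.
- egg: Bystander: finished whole chocolate egg standing on its blunt end, 111 mm high, 86 mm across. Origin: centre of its underside.
- jar: Bystander: closed glass jar with steel cap, 64 mm across, 85 mm high. Origin: centre of its underside.
- nozzle: Bystander: small steel piping nozzle, a cone 30 mm across and 42 mm high, standing point up. Origin: centre of its underside.
There are look-alikes about, which are no part of the job. There is more than one size of the stand; the job needs the larger.

How it is judged:
By the outcome, as a careful person would: the job done as asked, in the order asked, and still so for the second after the job is handed in, with the robot touching nothing.
It also fails if it takes over 67 s, if anything falls off the work surface, if the arm or the gripper's body presses on something with over 40 N, if the wrist force passes 120 N, or if a joint passes its speed limit or range.

### The arm

A 7-joint arm with a two-finger parallel gripper is mounted at the origin on the work surface. World frame = base frame: x ahead of the robot, y to its left, z up, the work surface at z = 0. Lengths are in m, angles in rad, forces in N, time in s.
With the tool pointing down it reaches from about 0.4 to 0.75 m from the base axis. Payload 19.5 kg.
Tool frame: the origin (TCP) lies midway between the tips of the shut fingers; the grasp point (between the pads) lies 19 mm behind it; z points along the fingers, y is the direction in which the jaws open and shut (so a half turn about z gives the same grasp; the last joint's range is limited). The gripper opens to 85 mm and grips with 20 to 120 N. Pads are 22 mm wide; open, the fingers measure 114 mm over their backs; the gripper's body (76 mm by 85 mm) begins 54 mm behind the grasp point. The pads swing forward as they close: fully open they stand 13 mm farther back than shut.
Start: joints at [-1.235, 0.707, -0.028, 1.485, 0.022, 0.951, -0.075], TCP at [0.212, 0.534, 0.231] pointing down, gripper open.
Joint ranges: [-2.71, 2.71], [-0.32, 2.16], [-1.57, 1.52], [0, 2.45], [-1.46, 4.6], [0, 2.02], [-2.83, 2.83]. Speed limits (rad/s): [1.89, 1.89, 2.57, 2.57, 3.01, 3.01, 3.01].

### API

Orientations are given as a unit quaternion [x, y, z, w].
In Python, from workcell import ctrl gives the robot as it stands.
- The arm moves only by the tool play_rows, never from a script. Its argument "rows" is a list of rows, each an object with "hand": the closure, from -1 (fully open) to 1 (shut); "travel": the shift along the tool's x, y, z as a fraction of full scale, a list of three; "delta_rot": the turn, a rotation vector about the tool's x, y, z as a fraction of full scale, a list of three. A call has 1 to 5 rows; each row shifts and turns the commanded pose from where the row before left it, along the tool's axes as they then stand; what a row does not reach is not made up. Full scale, the value 1, is 400 mm for a shift and pi/2 rad for a turn. A row lasts 1/8 s, in which the tool goes at most 62.5 mm and 10.7 degrees, less where a joint would pass 70% of its speed; a pose out of reach is approached as far as the arm can. A call with a number of a shift or a turn outside -1 to 1 is refused whole. A call with a gripper value outside its range is refused whole. The fingers move at their own pace and stop on an object; "grip_force" is the grip in N (left out, the last holds). Time passes only in rows, so rows that do not move let the fingers close. It gives the time, the measured TCP pose, the force and the opening at its end, in the units of the state.
- ctrl.get_state(): the state, without advancing time (a new reading comes with each control period).
- ctrl.get_image(name): name is "scene" or "top"; returns the picture (420x560x3 uint8, blue, green, red); there is no depth.
- ctrl.camera_params(name): a dict with "intrinsics" (3x3 intrinsics, pixels), "view" (4x4, takes a point from world to camera coordinates). Camera axes: x right, y up, looking along -z (the intrinsics and any distortion apply to the point x, -y, -z); pixel columns grow to the right and rows downward; lengths in m; the calibration is good to about 2 mm. A picture is of the moment at which its call begins. camera_params takes no time and is no camera call.
- ctrl.close_job(): hands the job in, once; it reports no verdict.
The state is a dict: "time_s": time; "q": joint angles; "dq": joint speeds; "joint_torque": joint torques, N m; "ee_pos": TCP position; "ee_rot": TCP orientation; "ft_force": force on the tool from outside, world axes, zero at the start; "wrist_torque": the same for the moment, N m; "finger_gap": opening from 0.0 (shut) to 1.0 (fully open).
Only numpy, scipy, OpenCV 4.12 (cv2) and the standard library are available. Lean on these libraries where they do the work, as an engineer would, in place of code of your own. Each camera call takes 0.05 s, during which the arm holds its last target. There are 200 camera calls.

## Working session

There is one attempt and no reset: what is moved stays moved. The work goes in short steps, Python scripts to look and compute and a tool call to move; the robot and the scene stay as the last step left them, time stands still between calls to the robot, and variables do not carry over. Pictures are saved under pics/ and viewed, about 8 in all and at most 12, crops included, and the job is handed in when it is done.

Besides the shell and the picture viewer there is one more tool, called after "Request:" as name(argument=value, ...) on one line, values as JSON. play_rows: Moves the arm, as the interface text tells. Its arguments: {"type":"object","properties":{"rows":{"type":"array","items":{"type":"object","properties":{"hand":{"type":"number"},"travel":{"type":"array","items":{"type":"number","minimum":-1,"maximum":1}},"delta_rot":{"type":"array","items":{"type":"number","minimum":-1,"maximum":1}}}}},"grip_force":{"type":"number"}},"required":["rows"]}

```bash
mkdir -p pics; ls
python3 - <<'E'
from workcell import ctrl
import cv2,numpy as np
for n in("scene","top"):
    cv2.imwrite(f"pics/{n}0.png",ctrl.get_image(n)); p=ctrl.camera_params(n); print(n,p)
s=ctrl.get_state(); print(s)
E
```

```text
pics
scene {'intrinsics': array([[460.7366439 ,   0.        , 279.80633212],
       [  0.        , 460.7366439 , 215.69328266],
       [  0.        ,   0.        ,   1.        ]]), 'view': array([[-0.60760503,  0.79409477,  0.01515314,  0.33950377],
       [-0.44367531, -0.35518096,  0.82279931,  0.20277127],
       [ 0.65876274,  0.49321393,  0.56812998, -1.37148669],
       [ 0.        ,  0.        ,  0.        ,  1.        ]])}
top {'intrinsics': array([[413.60951307,   0.        , 276.74656924],
       [  0.        , 413.60951307, 216.63750436],
       [  0.        ,   0.        ,   1.        ]]), 'view': array([[-0.07524618, -0.997158  , -0.00373382,  0.04982362],
       [ 0.97565578, -0.07439611,  0.20630322, -0.56604365],
       [-0.20599468,  0.0118806 ,  0.97848099, -0.70606467],
       [ 0.        ,  0.        ,  0.        ,  1.        ]])}
{'time_s': 0.1, 'q': array([-1.23468382,  0.70699345, -0.02763551,  1.48497476,  0.02202889,
        0.95090829, -0.07550872]), 'dq': array([ 0.00014825, -0.0006186 ,  0.00150844, -0.00105254, -0.00041293,
       -0.00037707, -0.00046629]), 'joint_torque': array([ 1.83475757e-03, -8.84295344e+01,  1.23688504e+00, -2.36459237e+01,
        1.70839252e-02,  4.91263825e-03, -1.25767812e-06]), 'ee_pos': array([0.212018  , 0.53421778, 0.23089592]), 'ee_rot': array([ 1.87773977e-01,  9.82212143e-01, -4.85040992e-04, -7.13942889e-05]), 'ft_force': array([0.23203065, 0.98840705, 1.14521551]), 'wrist_torque': array([-0.04181367, -0.00837437,  0.00768343]), 'finger_gap': 1.0022183640171258}
```

View pics/scene0.png

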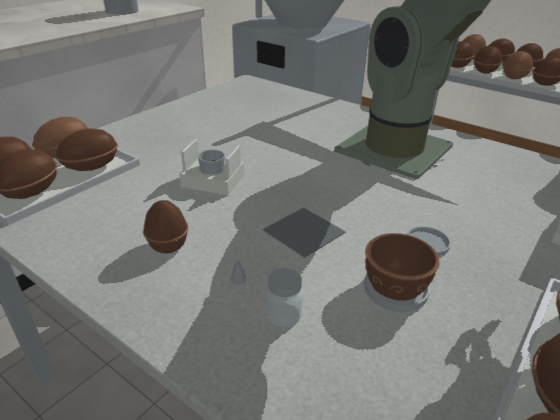

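View pics/top0.png

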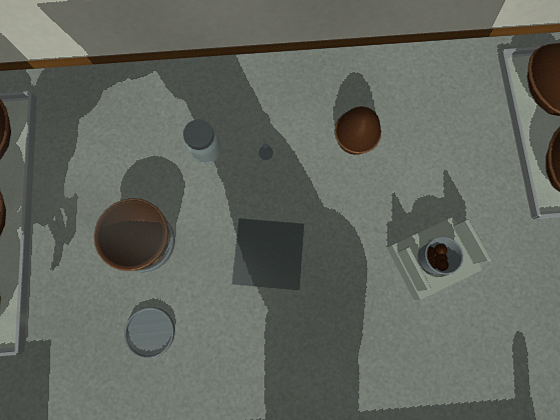

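The top view shows the cup with truffles in the holder at (440,256) and the mat at (269,254). The egg half is at (132,233) on its stand, and a small look-alike dish lies at (150,331). The bystanders are the jar at (201,140), the nozzle at (265,151) and the egg at (358,130). The whole eggs and halves in the side trays are also look-alikes. Only one cup is in view, the one with truffles in the white holder, so I choose that. The only open shell standing on a dish is at (132,233).

```bash
cat > h.py <<'E'
from workcell import ctrl
import cv2,numpy as np
from scipy.spatial.transform import Rotation as R
def ray(n,u,v,z):
    p=ctrl.camera_params(n);V=p["view"];K=p["intrinsics"]
    d=np.linalg.inv(K)@[u,v,1];d=np.array([d[0],-d[1],-d[2]])
    c=-V[:3,:3].T@V[:3,3];d=V[:3,:3].T@d
    return c+d*(z-c[2])/d[2]
def proj(n,P):
    p=ctrl.camera_params(n);V=p["view"];K=p["intrinsics"]
    c=V[:3,:3]@np.array(P)+V[:3,3];q=K@np.array([c[0],-c[1],-c[2]]);return q[:2]/q[2]
E
python3 - <<'E'
from h import *
t=cv2.imread("pics/top0.png");hsv=cv2.cvtColor(t,cv2.COLOR_BGR2HSV)
def big(m,box):
    x0,y0,x1,y1=box;M=np.zeros_like(m);M[y0:y1,x0:x1]=m[y0:y1,x0:x1]
    return sorted(cv2.findContours(M,cv2.RETR_EXTERNAL,cv2.CHAIN_APPROX_NONE)[0],key=cv2.contourArea)[-1]
brown=((hsv[...,0]<20)&(hsv[...,1]>80)).astype(np.uint8)
s=big(brown,(80,180,190,290));e=cv2.fitEllipse(s);print("shell",e,ray("top",*e[0],.086),ray("top",e[0][0]-e[1][0]/2,e[0][1],.086)-ray("top",e[0][0]+e[1][0]/2,e[0][1],.086))
g=cv2.cvtColor(t,cv2.COLOR_BGR2GRAY)
print("mat px vals",g[250,250],g[250,290],g[250,225],g[250,320])
for q in [(238,219),(303,223),(299,290),(233,284)]: print("matc",ray("top",*q,.004))
for k,q,z in [("egg",(358,130),.06),("jar",(197,132),.085),("noz",(265,151),.03),("dish",(150,331),.01),("cup",(440,256),.073)]:print(k,ray("top",*q,z))
c=t[190:310,370:510];cv2.imwrite("pics/c1.png",cv2.resize(c,None,fx=5,fy=5,interpolation=cv2.INTER_CUBIC))
E
```

```text
shell ((130.68673706054688, 234.57337951660156), (69.9827880859375, 73.9646987915039), 49.5718879699707) [0.54983655 0.26738456 0.086     ] [0.00940883 0.12366394 0.        ]
mat px vals 52 49 121 77
matc [0.58086272 0.08323088 0.004     ]
matc [ 0.56300968 -0.044646    0.004     ]
matc [ 0.43344281 -0.02547664  0.004     ]
matc [0.45430965 0.09994533 0.004     ]
egg [ 0.72662265 -0.16249451  0.06      ]
jar [0.73519116 0.14356265 0.085     ]
noz [0.70912256 0.01976959 0.03      ]
dish [0.37916353 0.25835216 0.01      ]
cup [ 0.47190937 -0.27690668  0.073     ]
```

View pics/c1.png

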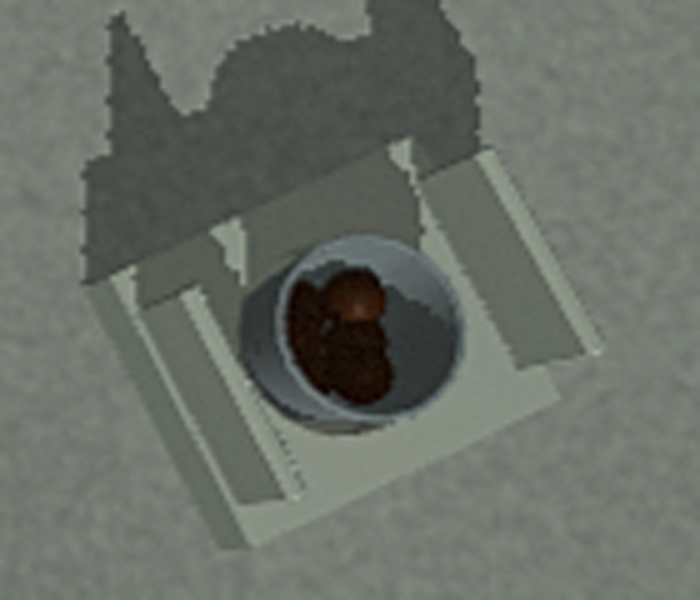

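The crop shows the cup rim centred near top pixel (444,255), six dark truffles inside it, and guard-wall tops at top pixels (409,248)–(429,289) and (467,220)–(489,260). The open sides therefore run along the walls.

Run:
```python
from h import *
f=lambda x,y,z:ray("top",370+x/5,190+y/5,z)
c=f(371,327,.073);print("cup",c,np.linalg.norm(f(278,327,.073)-f(463,327,.073)))
a,b,d,e=[f(*q,.093) for q in[(195,290),(293,497),(486,150),(597,352)]]
print("walls",(a+b+d+e)/4,np.linalg.norm(a-b),np.linalg.norm(d-e),np.linalg.norm((a+b)/2-(d+e)/2))
for v in (a-b,d-e,(a+b)/2-(d+e)/2): print(np.degrees(np.arctan2(v[1],v[0])))
s=ctrl.get_state();print(R.from_quat(s["ee_rot"]).as_matrix().round(3))
```

```text
cup [ 0.47240429 -0.28450831  0.073     ] 0.06568088511551054
walls [ 0.47230216 -0.28433609  0.093     ] 0.07641013426733805 0.07775627647345917 0.11785993879596751
17.68926980447907
19.56296450818703
110.46239476576126
[[-0.929  0.369 -0.   ]
 [ 0.369  0.929 -0.001]
 [-0.    -0.001 -1.   ]]
```

```bash
cat >> h.py <<'E'
def down(az):  # tool pointing down, jaw y axis at azimuth az (deg)
    a=np.radians(az);y=np.array([np.cos(a),np.sin(a),0]);z=np.array([0,0,-1.]);return np.c_[np.cross(y,z),y,z]
def slant(az,th): # tool z leans th deg from straight down towards azimuth az; jaws horizontal
    a=np.radians(az);t=np.radians(th);z=np.array([np.sin(t)*np.cos(a),np.sin(t)*np.sin(a),-np.cos(t)]);y=np.array([-np.sin(a),np.cos(a),0]);return np.c_[np.cross(y,z),y,z]
def plan(wps,start=None):
    """wps: (pos,Rmat,nrows); prints rows in move units"""
    s=ctrl.get_state();p,M=start or (s["ee_pos"],R.from_quat(s["ee_rot"]).as_matrix())
    if not start:
        open("log.txt","a").write(repr((s["q"].tolist(),s["ee_pos"].tolist(),s["ee_rot"].tolist()))+"\n")
        print("t %.2f"%s["time_s"],"pos",s["ee_pos"].round(4),"gap %.3f"%s["finger_gap"],"q",s["q"].round(2),"F",s["ft_force"].round(1))
    for P,T,n in wps:
        T=M if T is None else T;P=np.array(P)
        rv=R.from_matrix(M.T@T).as_rotvec()
        print("turn %.1f deg/row"%np.degrees(np.linalg.norm(rv)/n),"mm/row %.1f"%(np.linalg.norm(P-p)/n*1e3))
        last=None;k=0
        for i in range(n):
            t=(M.T@(P-p)/n/.4).round(3)+0;r=(rv/n/(np.pi/2)).round(4)+0
            M=M@R.from_rotvec(rv/n).as_matrix();
            print(" ",t.tolist(),r.tolist())
            p=p+(P-p)/(n-i) if False else p
        p=P
E
sed -i 's/            p=p+.*$//' h.py
python3 - <<'E'
from h import *
plan([((.45,.22,.23),None,7),((.472,-.284,.20),down(19.3),9)])
E
```

```text
t 0.10 pos [0.212  0.5342 0.2309] gap 1.002 q [-1.23  0.71 -0.03  1.48  0.02  0.95 -0.08] F [0.2 1.  1.1]
turn 0.0 deg/row mm/row 56.3
  [-0.12, -0.073, 0.0] [0.0, 0.0, 0.0]
  [-0.12, -0.073, 0.0] [0.0, 0.0, 0.0]
  [-0.12, -0.073, 0.0] [0.0, 0.0, 0.0]
  [-0.12, -0.073, 0.0] [0.0, 0.0, 0.0]
  [-0.12, -0.073, 0.0] [0.0, 0.0, 0.0]
  [-0.12, -0.073, 0.0] [0.0, 0.0, 0.0]
  [-0.12, -0.073, 0.0] [0.0, 0.0, 0.0]
turn 5.5 deg/row mm/row 56.2
  [-0.057, -0.128, 0.008] [-0.0001, 0.0, 0.0606]
  [-0.069, -0.122, 0.008] [-0.0001, 0.0, 0.0606]
  [-0.08, -0.115, 0.008] [-0.0001, 0.0, 0.0606]
  [-0.091, -0.107, 0.008] [-0.0001, 0.0, 0.0606]
  [-0.101, -0.097, 0.008] [-0.0001, 0.0, 0.0606]
  [-0.11, -0.087, 0.008] [-0.0001, 0.0, 0.0606]
  [-0.117, -0.077, 0.008] [-0.0001, 0.0, 0.0606]
  [-0.124, -0.065, 0.008] [-0.0001, 0.0, 0.0606]
  [-0.13, -0.053, 0.008] [-0.0001, 0.0, 0.0606]
```

Request:
play_rows(rows=[{"hand":-1,"travel":[-0.12,-0.073,0],"delta_rot":[0,0,0]},{"hand":-1,"travel":[-0.12,-0.073,0],"delta_rot":[0,0,0]},{"hand":-1,"travel":[-0.12,-0.073,0],"delta_rot":[0,0,0]},{"hand":-1,"travel":[-0.12,-0.073,0],"delta_rot":[0,0,0]},{"hand":-1,"travel":[-0.12,-0.073,0],"delta_rot":[0,0,0]}])

```text
time_s: 0.72
ee_pos: [0.3821, 0.3086, 0.2312]
ee_rot: [0.188, 0.982, -0.0, -0.0]
ft_force: [0.9, 0.2, 0.5]
finger_gap: 0.999
```

Request:
play_rows(rows=[{"hand":-1,"travel":[-0.12,-0.073,0],"delta_rot":[0,0,0]},{"hand":-1,"travel":[-0.12,-0.073,0],"delta_rot":[0,0,0]},{"hand":-1,"travel":[-0.057,-0.128,0.008],"delta_rot":[0,0,0.0606]},{"hand":-1,"travel":[-0.069,-0.122,0.008],"delta_rot":[0,0,0.0606]},{"hand":-1,"travel":[-0.08,-0.115,0.008],"delta_rot":[0,0,0.0606]}])

```text
time_s: 1.35
ee_pos: [0.4557, 0.0507, 0.2215]
ee_rot: [0.327, 0.945, -0.0, -0.0]
ft_force: [2.3, 0.6, -0.8]
finger_gap: 1.003
```

Request:
play_rows(rows=[{"hand":-1,"travel":[-0.091,-0.107,0.008],"delta_rot":[0,0,0.0606]},{"hand":-1,"travel":[-0.101,-0.097,0.008],"delta_rot":[0,0,0.0606]},{"hand":-1,"travel":[-0.11,-0.087,0.008],"delta_rot":[0,0,0.0606]},{"hand":-1,"travel":[-0.117,-0.077,0.008],"delta_rot":[0,0,0.0606]},{"hand":-1,"travel":[-0.124,-0.065,0.008],"delta_rot":[0,0,0.0606]}])

```text
time_s: 1.98
ee_pos: [0.4679, -0.2294, 0.2055]
ee_rot: [0.541, 0.841, 0.0, -0.0]
ft_force: [0.4, -0.1, -0.5]
finger_gap: 0.999
```

Request:
play_rows(rows=[{"hand":-1,"travel":[-0.13,-0.053,0.008],"delta_rot":[0,0,0.0606]},{"hand":-1,"travel":[0,0,0],"delta_rot":[0,0,0]}])

```text
time_s: 2.22
ee_pos: [0.4694, -0.2874, 0.2017]
ee_rot: [0.581, 0.814, -0.001, -0.0]
ft_force: [-0.1, 1.0, -0.0]
finger_gap: 1.0
```

Run:
```python
from h import *
plan([((.4724,-.2844,.1),down(19.3),3),((.4724,-.2844,.034),down(19.3),3)])
print(R.from_quat(ctrl.get_state()["ee_rot"]).as_matrix().round(3))
cv2.imwrite("pics/top1.png",ctrl.get_image("top")[130:380,300:560].repeat(2,0).repeat(2,1))
```

```text
t 2.23 pos [ 0.4694 -0.2874  0.2017] gap 1.000 q [ 0.45  0.71  0.07  1.62 -0.06  0.82  0.88] F [-0.1  1.  -0. ]
turn 0.1 deg/row mm/row 33.9
  [0.002, 0.003, 0.085] [-0.0004, 0.0002, -0.0015]
  [0.002, 0.003, 0.085] [-0.0004, 0.0002, -0.0015]
  [0.002, 0.003, 0.085] [-0.0004, 0.0002, -0.0015]
turn 0.0 deg/row mm/row 22.0
  [0.0, 0.0, 0.055] [0.0, 0.0, 0.0]
  [0.0, 0.0, 0.055] [0.0, 0.0, 0.0]
  [0.0, 0.0, 0.055] [0.0, 0.0, 0.0]
[[-0.324  0.946 -0.001]
 [ 0.946  0.324 -0.001]
 [-0.001 -0.002 -1.   ]]
```

View pics/top1.png

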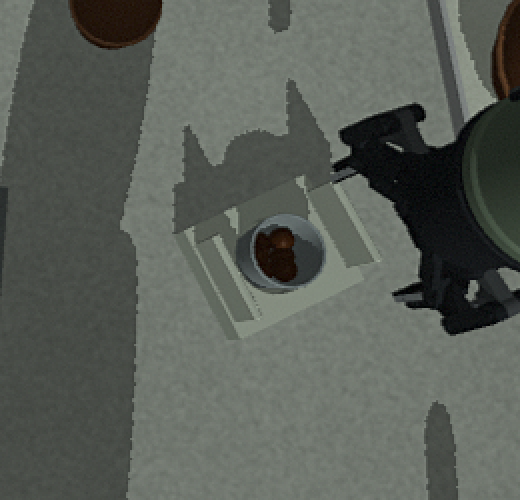

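Run:
```python
from h import *
y=np.array([.946,.324,0])
for s in(-1,1):print(((proj("top",np.array([.4694,-.2874,.2147])+s*.0425*y)-[300,130])*2).round(0))
```

```text
[400. 287.]
[342. 179.]
```

The hand is visible at crop (372,232) above the holder. The projected fingertips agree within 3–4 mm, and the jaws lie parallel to the guard walls. Going down.

Request:
play_rows(rows=[{"hand":-1,"travel":[0.002,0.003,0.085],"delta_rot":[0,0,-0.0015]},{"hand":-1,"travel":[0.002,0.003,0.085],"delta_rot":[0,0,-0.0015]},{"hand":-1,"travel":[0.002,0.003,0.085],"delta_rot":[0,0,-0.0015]},{"hand":-1,"travel":[0,0,0.055]},{"hand":-1,"travel":[0,0,0.055]}])

```text
validation failed for argument at $.ro...
```

Request:
play_rows(rows=[{"hand":-1,"travel":[0,0,0.04]},{"hand":-1,"travel":[0,0,0]},{"hand":0,"travel":[0,0,0]},{"hand":0,"travel":[0,0,0]},{"hand":0,"travel":[0,0,0]}], grip_force=40)

```text
validation failed for argument at $.ro...
```

Run:
```python
from h import *
plan([((.4724,-.2844,.16),down(19.3),3)])
```

```text
t 2.27 pos [ 0.47   -0.2849  0.2019] gap 1.000 q [ 0.45  0.71  0.07  1.62 -0.06  0.82  0.88] F [ 0.5  0.8 -0.1]
turn 0.1 deg/row mm/row 14.0
  [0.0, 0.002, 0.035] [-0.0002, -0.0001, -0.0006]
  [0.0, 0.002, 0.035] [-0.0002, -0.0001, -0.0006]
  [0.0, 0.002, 0.035] [-0.0002, -0.0001, -0.0006]
```

Request:
play_rows(rows=[{"hand":-1,"travel":[0,0.002,0.085],"delta_rot":[0,0,0]},{"hand":-1,"travel":[0,0.002,0.085],"delta_rot":[0,0,0]},{"hand":-1,"travel":[0,0.002,0.085],"delta_rot":[0,0,0]},{"hand":-1,"travel":[0,0,0.055],"delta_rot":[0,0,0]},{"hand":-1,"travel":[0,0,0.055],"delta_rot":[0,0,0]}])

```text
time_s: 2.9
ee_pos: [0.4732, -0.2815, 0.0558]
ee_rot: [0.578, 0.816, 0.0, -0.0]
ft_force: [-0.3, 0.1, -0.0]
finger_gap: 1.0
```

Request:
play_rows(rows=[{"hand":-1,"travel":[0,0,0.05],"delta_rot":[0,0,0]},{"hand":-1,"travel":[0,0,0],"delta_rot":[0,0,0]},{"hand":0,"travel":[0,0,0],"delta_rot":[0,0,0]},{"hand":0,"travel":[0,0,0],"delta_rot":[0,0,0]},{"hand":0,"travel":[0,0,0],"delta_rot":[0,0,0]}], grip_force=40)

```text
time_s: 3.52
ee_pos: [0.4735, -0.2827, 0.0379]
ee_rot: [0.579, 0.816, 0.0, 0.001]
ft_force: [-0.6, 3.3, 10.0]
finger_gap: 0.772
```

Run:
```python
from h import *
plan([((.4724,-.2844,.16),down(19.3),3)])
```

```text
t 3.52 pos [ 0.4735 -0.2827  0.0379] gap 0.772 q [ 0.46  0.97  0.04  1.74 -0.07  0.43  0.89] F [-0.6  3.3 10. ]
turn 0.0 deg/row mm/row 40.7
  [-0.001, -0.001, -0.102] [0.0003, 0.0002, 0.0]
  [-0.001, -0.001, -0.102] [0.0003, 0.0002, 0.0]
  [-0.001, -0.001, -0.102] [0.0003, 0.0002, 0.0]
```

Request:
play_rows(rows=[{"hand":0.5,"travel":[0,0,0],"delta_rot":[0,0,0]},{"hand":0.5,"travel":[0,0,-0.03],"delta_rot":[0,0,0]},{"hand":0.5,"travel":[0,0,-0.06],"delta_rot":[0,0,0]},{"hand":0.5,"travel":[0,0,-0.09],"delta_rot":[0,0,0]},{"hand":0.5,"travel":[0,0,-0.09],"delta_rot":[0,0,0]}])

```text
time_s: 4.15
ee_pos: [0.4728, -0.2828, 0.1467]
ee_rot: [0.579, 0.815, 0.0, 0.0]
ft_force: [0.4, -0.8, -2.3]
finger_gap: 0.773
```

Request:
play_rows(rows=[{"hand":0.5,"travel":[0,0,-0.04],"delta_rot":[0,0,0]},{"hand":0.5,"travel":[0,0,0],"delta_rot":[0,0,0]}])

```text
time_s: 4.4
ee_pos: [0.4733, -0.283, 0.1622]
ee_rot: [0.579, 0.815, 0.0, 0.001]
ft_force: [-0.7, -0.3, -2.8]
finger_gap: 0.768
```

Run:
```python
from h import *
s=ctrl.get_state()
plan([((.508,.0283,.12),down(19.3),9)])
cv2.imwrite("pics/s2.png",ctrl.get_image("scene"))
```

```text
t 4.40 pos [ 0.4733 -0.283   0.1622] gap 0.768 q [ 0.45  0.76  0.06  1.67 -0.06  0.71  0.88] F [-0.7 -0.3 -2.8]
turn 0.0 deg/row mm/row 35.1
  [0.078, 0.038, 0.012] [0.0001, 0.0001, 0.0]
  [0.078, 0.038, 0.012] [0.0001, 0.0001, 0.0]
  [0.078, 0.038, 0.012] [0.0001, 0.0001, 0.0]
  [0.078, 0.038, 0.012] [0.0001, 0.0001, 0.0]
  [0.078, 0.038, 0.012] [0.0001, 0.0001, 0.0]
  [0.078, 0.038, 0.012] [0.0001, 0.0001, 0.0]
  [0.078, 0.038, 0.012] [0.0001, 0.0001, 0.0]
  [0.078, 0.038, 0.012] [0.0001, 0.0001, 0.0]
  [0.078, 0.038, 0.012] [0.0001, 0.0001, 0.0]
```

View pics/s2.png

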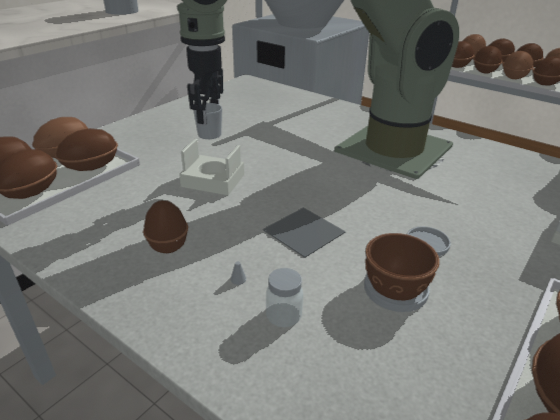

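The cup hangs upright in the hand at (208,122), clear of the empty holder. The weight reads about 2–3 N, as expected. Carrying it to the mat.

Request:
play_rows(rows=[{"hand":0.5,"travel":[0.04,0.019,0.006],"delta_rot":[0,0,0]},{"hand":0.5,"travel":[0.078,0.038,0.012],"delta_rot":[0,0,0]},{"hand":0.5,"travel":[0.078,0.038,0.012],"delta_rot":[0,0,0]},{"hand":0.5,"travel":[0.078,0.038,0.012],"delta_rot":[0,0,0]},{"hand":0.5,"travel":[0.078,0.038,0.012],"delta_rot":[0,0,0]}])

```text
time_s: 5.08
ee_pos: [0.4906, -0.1252, 0.1381]
ee_rot: [0.579, 0.816, -0.0, -0.001]
ft_force: [0.1, -0.4, -1.8]
finger_gap: 0.771
```

Request:
play_rows(rows=[{"hand":0.5,"travel":[0.078,0.038,0.012],"delta_rot":[0,0,0]},{"hand":0.5,"travel":[0.078,0.038,0.012],"delta_rot":[0,0,0]},{"hand":0.5,"travel":[0.078,0.038,0.012],"delta_rot":[0,0,0]},{"hand":0.5,"travel":[0.078,0.038,0.012],"delta_rot":[0,0,0]},{"hand":0.5,"travel":[0.038,0.019,0.006],"delta_rot":[0,0,0]}])

```text
time_s: 5.7
ee_pos: [0.5087, 0.0298, 0.1165]
ee_rot: [0.578, 0.816, -0.0, -0.001]
ft_force: [0.3, -0.3, -2.6]
finger_gap: 0.769
```

Request:
play_rows(rows=[{"hand":0.5,"travel":[0,0,0.06],"delta_rot":[0,0,0]},{"hand":0.5,"travel":[0,0,0.06],"delta_rot":[0,0,0]},{"hand":0.5,"travel":[0,0,0.04],"delta_rot":[0,0,0]},{"hand":0.5,"travel":[0,0,0],"delta_rot":[0,0,0]}])

```text
time_s: 6.2
ee_pos: [0.5089, 0.0271, 0.0526]
ee_rot: [0.579, 0.815, -0.001, -0.001]
ft_force: [0.7, -0.2, -1.3]
finger_gap: 0.77
```

Run:
```python
from h import *
plan([((.508,.0283,.037),down(19.3),3)])
```

```text
t 6.20 pos [0.5089 0.0271 0.0526] gap 0.770 q [-0.17  0.91  0.09  1.89 -0.21  0.35  0.43] F [ 0.7 -0.2 -1.3]
turn 0.0 deg/row mm/row 5.2
  [0.001, 0.0, 0.013] [-0.0004, 0.0, -0.0002]
  [0.001, 0.0, 0.013] [-0.0004, 0.0, -0.0002]
  [0.001, 0.0, 0.013] [-0.0004, 0.0, -0.0002]
```

Request:
play_rows(rows=[{"hand":0.5,"travel":[0,0,0.015],"delta_rot":[0,0,0]},{"hand":0.5,"travel":[0,0,0.013],"delta_rot":[0,0,0]},{"hand":0.5,"travel":[0,0,0.008],"delta_rot":[0,0,0]},{"hand":0.5,"travel":[0,0,0],"delta_rot":[0,0,0]}])

```text
time_s: 6.7
ee_pos: [0.5094, 0.0273, 0.0388]
ee_rot: [0.579, 0.815, -0.0, -0.0]
ft_force: [-0.0, 0.3, -2.4]
finger_gap: 0.769
```

Run:
```python
from h import *
plan([((.508,.0283,.037),down(19.3),1)])
```

```text
t 6.70 pos [0.5094 0.0273 0.0388] gap 0.769 q [-0.16  0.94  0.08  1.89 -0.22  0.32  0.43] F [-0.   0.3 -2.4]
turn 0.0 deg/row mm/row 2.5
  [0.003, -0.002, 0.005] [-0.0001, 0.0, -0.0004]
```

Still hanging about 2 mm high. I lower it until it touches, then release and rise.

Request:
play_rows(rows=[{"hand":0.5,"travel":[0,0,0.004],"delta_rot":[0,0,0]},{"hand":0.5,"travel":[0,0,0.003],"delta_rot":[0,0,0]},{"hand":0.5,"travel":[0,0,0],"delta_rot":[0,0,0]}])

```text
time_s: 7.08
ee_pos: [0.5096, 0.0273, 0.0369]
ee_rot: [0.579, 0.815, 0.0, 0.0]
ft_force: [-2.6, 0.6, 17.9]
finger_gap: 0.771
```

Request:
play_rows(rows=[{"hand":-1,"travel":[0,0,0],"delta_rot":[0,0,0]},{"hand":-1,"travel":[0,0,0],"delta_rot":[0,0,0]},{"hand":-1,"travel":[0,0,0],"delta_rot":[0,0,0]},{"hand":-1,"travel":[0,0,0],"delta_rot":[0,0,0]}])

```text
time_s: 7.58
ee_pos: [0.5094, 0.0273, 0.0361]
ee_rot: [0.579, 0.815, -0.0, -0.0]
ft_force: [-0.2, -1.5, 0.7]
finger_gap: 1.003
```

Request:
play_rows(rows=[{"hand":-1,"travel":[0,0,-0.05],"delta_rot":[0,0,0]},{"hand":-1,"travel":[0,0,-0.1],"delta_rot":[0,0,0]},{"hand":-1,"travel":[0,0,-0.13],"delta_rot":[0,0,0]},{"hand":-1,"travel":[0,0,-0.13],"delta_rot":[0,0,0]},{"hand":-1,"travel":[0,0,0],"delta_rot":[0,0,0]}])

```text
time_s: 8.2
ee_pos: [0.5106, 0.0274, 0.2032]
ee_rot: [0.579, 0.815, 0.002, 0.002]
ft_force: [-0.6, 0.2, -1.2]
finger_gap: 0.999
```

Run:
```python
from h import *
plan([])
from scipy.optimize import least_squares
D=[eval(l) for l in open("log.txt")]
# planar chain guess: z-axis base (q1 reversed?), pitch q2,q4,q6 ; rolls q3,q5,q7
def fk(q,L,sg):
    d1,a,b,c=L[:4];o1,o2=L[4:6]
    Rz=lambda t:R.from_euler('z',t);Ry=lambda t:R.from_euler('y',t)
    T=Rz(sg[0]*q[0]);p=np.array([0,0,d1])
    T=T*Ry(q[1])*Rz(sg[1]*q[2]);p=p+T.apply([o1,0,a])
    T=T*Ry(q[3]);p=p+T.apply([o2,0,0])
    T=T*Rz(sg[2]*q[4]);p=p+T.apply([0,0,b])
    T=T*Ry(q[5])*Rz(sg[3]*q[6]);p=p+T.apply([0,0,c]);return p,T
import itertools
for sg in itertools.product((-1,1),repeat=4):
    f=lambda L:np.concatenate([fk(q,L,sg)[0]-p for q,p,r in D])
    r=least_squares(f,[.35,.4,.4,.25,0,0]);
    Rs=[(R.from_quat(x[2]).inv()*fk(x[0],r.x,sg)[1]).as_matrix() for x in D]
    print(sg,"%.4f"%r.cost**.5,r.x.round(3),np.std(Rs,axis=0).max().round(4)); 
    if sg==(-1,-1,-1,-1):print(Rs[0].round(3))
```

```text
t 8.20 pos [0.5106 0.0274 0.2032] gap 0.999 q [-0.22  0.66  0.18  1.76 -0.17  0.73  0.39] F [-0.6  0.2 -1.2]
(-1, -1, -1, -1) 0.0558 [-0.875  0.346  0.212 -1.037  0.182 -0.056] 0.0
[[ 0.  1.  0.]
 [-1.  0.  0.]
 [ 0. -0.  1.]]
(-1, -1, -1, 1) 0.0558 [-0.875  0.346  0.212 -1.037  0.182 -0.056] 0.4801
(-1, -1, 1, -1) 0.0370 [ 0.222  0.513  0.288  0.214  0.006 -0.004] 0.1448
(-1, -1, 1, 1) 0.0370 [ 0.222  0.513  0.288  0.214  0.006 -0.004] 0.5025
(-1, 1, -1, -1) 0.0377 [-0.643  0.593  0.313 -0.603 -0.056  0.039] 0.085
(-1, 1, -1, 1) 0.0377 [-0.643  0.593  0.313 -0.603 -0.056  0.039] 0.4756
(-1, 1, 1, -1) 0.1229 [ 3.73   1.082  0.534  4.214 -0.569  0.192] 0.1939
(-1, 1, 1, 1) 0.1229 [ 3.73   1.082  0.534  4.214 -0.569  0.192] 0.4842
(1, -1, -1, -1) 0.7592 [29.319 -1.957 -1.507 28.46   1.971 -1.479] 0.6112
(1, -1, -1, 1) 0.7592 [29.319 -1.957 -1.507 28.46   1.971 -1.479] 0.4235
(1, -1, 1, -1) 0.7672 [ 1.199 -2.138 -1.58   0.214  2.132 -1.576] 0.5471
(1, -1, 1, 1) 0.7672 [ 1.199 -2.138 -1.58   0.214  2.132 -1.576] 0.466
(1, 1, -1, -1) 0.7229 [-0.467 -2.478 -1.678 -1.583  2.27  -1.816] 0.5781
(1, 1, -1, 1) 0.7229 [-0.467 -2.478 -1.678 -1.583  2.27  -1.816] 0.4558
(1, 1, 1, -1) 0.7864 [ 5.092 -1.267 -1.129  5.088  0.994 -1.445] 0.5553
(1, 1, 1, 1) 0.7864 [ 5.092 -1.267 -1.129  5.088  0.994 -1.445] 0.4999
```

```bash
cat > kin.py <<'E'
from h import *
Rz=lambda t:R.from_euler('z',t).as_matrix();Ry=lambda t:R.from_euler('y',t).as_matrix()
def frames(q):
    A=Rz(-q[0]);B=A@Ry(q[1]);C=B@Rz(-q[2]);D=C@Ry(q[3]);E=D@Rz(-q[4]);F=E@Ry(q[5]);G=F@Rz(-q[6])
    return A,B,C,D,E,F,G
def basis(q):
    A,B,C,D,E,F,G=frames(q)
    return np.c_[np.array([0,0,1.]),A[:,1],C,D[:,[0,2]],E[:,[0,1]],F[:,[0,2]]]
def fit():
    X=[eval(l) for l in open("log.txt")]
    M=np.vstack([basis(q) for q,p,r in X]);y=np.concatenate([p for q,p,r in X])
    Lr=1e-4 # light ridge
    L=np.linalg.solve(M.T@M+Lr*np.eye(M.shape[1]),M.T@y)
    return L,np.abs(M@L-y).max(),len(X),np.linalg.svd(M)[1]
GT=np.array([[0,1.,0],[-1,0,0],[0,0,1]])  # tool^T * model
E
python3 - <<'E'
from kin import *
np.set_printoptions(precision=4,suppress=True)
print(*fit())
E
```

```text
[ 0.0343 -0.0024  0.0346  0.0054  0.5021 -0.0117  0.2637  0.0013 -0.0348
 -0.      0.0181] 0.000724603845511259 8 [6.031  5.2115 4.8754 0.5949 0.4886 0.2366 0.1867 0.1145 0.026  0.0206
 0.0031]
```

Run:
```python
from h import *
plan([((.50,.03,.25),slant(-70.7,40),5)])
```

```text
t 8.20 pos [0.5106 0.0274 0.2032] gap 0.999 q [-0.22  0.66  0.18  1.76 -0.17  0.73  0.39] F [-0.6  0.2 -1.2]
turn 8.0 deg/row mm/row 9.6
  [0.003, -0.004, -0.023] [0.0006, -0.0887, -0.0003]
  [0.0, -0.004, -0.024] [0.0006, -0.0887, -0.0003]
  [-0.004, -0.004, -0.023] [0.0006, -0.0887, -0.0003]
  [-0.007, -0.005, -0.023] [0.0006, -0.0887, -0.0003]
  [-0.01, -0.005, -0.021] [0.0006, -0.0887, -0.0003]
```

Request:
play_rows(rows=[{"hand":-1,"travel":[0.003,-0.004,-0.023],"delta_rot":[0,-0.0887,0]},{"hand":-1,"travel":[0,-0.004,-0.024],"delta_rot":[0,-0.0887,0]},{"hand":-1,"travel":[-0.004,-0.004,-0.023],"delta_rot":[0,-0.0887,0]},{"hand":-1,"travel":[-0.007,-0.005,-0.023],"delta_rot":[0,-0.0887,0]},{"hand":-1,"travel":[-0.01,-0.005,-0.021],"delta_rot":[0,-0.0887,0]}])

```text
time_s: 8.82
ee_pos: [0.4991, 0.0303, 0.2472]
ee_rot: [0.543, 0.766, -0.198, 0.28]
ft_force: [-0.6, 0.4, -1.7]
finger_gap: 1.004
```

Run:
```python
from kin import *
np.set_printoptions(precision=4,suppress=True)
plan([]);print(*fit())
```

```text
t 8.82 pos [0.4991 0.0303 0.2472] gap 1.004 q [-0.95  0.81  0.82  1.89  0.25  0.62 -0.18] F [-0.6  0.4 -1.7]
[ 0.3122 -0.0087  0.0003 -0.0228  0.5165 -0.0046  0.2895  0.0024 -0.0004
 -0.0016  0.3066] 0.00023243523704445657 10 [6.7258 5.8514 5.3916 0.7258 0.5596 0.5261 0.4334 0.2826 0.1937 0.1676
 0.0718]
```

```bash
cat >> kin.py <<'E'
from scipy.optimize import least_squares
L=fit()[0]
lo=np.array([-2.71,-.32,-1.57,0,-1.46,0,-2.83]);hi=np.array([2.71,2.16,1.52,2.45,4.6,2.02,2.83])
def ik(P,T,q0,w=.02):
    def f(q):
        return np.r_[(basis(q)@L-P)*10,R.from_matrix(T.T@frames(q)[6]@GT.T).as_rotvec(),w*(q-q0)]
    r=least_squares(f,np.clip(q0,lo+.02,hi-.02),bounds=(lo,hi));q=r.x
    return q,np.linalg.norm(basis(q)@L-P),np.linalg.norm(f(q)[3:6]),np.minimum(q-lo,hi-q).min()
E
python3 - <<'E'
from kin import *
s=ctrl.get_state();T=R.from_quat(s["ee_rot"]).as_matrix()
print((T.T@frames(s["q"])[6]).round(3))
S=np.array([.55,.267,0]);C=np.array([.509,.028,0])
def run(az,azp,th,q):
    out=[]
    d=lambda a:np.array([np.cos(np.radians(a)),np.sin(np.radians(a)),0])
    pts=[]
    for k in range(4):pts.append((C+[0,0,.052+.12*(3-k)/3],az,th))
    for k in range(1,4):pts.append((C+[0,0,.052+.12*k/3],az,th))
    G=S-.04*d(azp)+[0,0,.137]
    st=pts[-1][0]
    for k in range(1,7):
        t=k/6;pts.append((st*(1-t)+(G+[0,0,.03])*t,az+(azp-az)*t,th))
    for k in range(1,9): pts.append((G,azp,th-(115)*k/8))
    mx=0;mar=9;dq=0
    for i,(g,a,t) in enumerate(pts):
        M=slant(a,t);q2,e,er,m=ik(g+M[:,2]*.025,M,q);
        if i: dq=max(dq,abs(q2-q).max())
        q=q2;mx=max(mx,e,er/5);mar=min(mar,m)
    return mx,mar,dq
res=[]
for az in range(-180,180,30):
    for azp in {az,az+45,az-45}:
        for jf in (1,):
            M=slant(az,60);P=C+[0,0,.172]+M[:,2]*.025
            best=min((ik(P,M,q0,.002) for q0 in [s["q"],np.array([0,.8,.5,1.8,1.5,1,0]),np.array([0,.8,0,1.8,0,.6,1.5]),np.array([0,.8,0,1.8,-1,.6,-1.5]),np.array([0,.8,0,1.8,3,.6,1.5])]),key=lambda r:(r[1]+r[2]>.01,-r[3]))
            r=run(az,azp,60,best[0]);res.append((r[0]>.006,-r[1],az,azp,np.round(r,3).tolist(),best[0].round(2).tolist()))
for r in sorted(res)[:14]:print(r[2:])
E
```

```text
[[ 0.  1.  0.]
 [-1.  0. -0.]
 [-0. -0.  1.]]
(-90, -45, [0.0, 0.587, 0.224], [-0.7, 1.07, 0.31, 1.65, 0.69, 1.13, -1.0])
(-120, -75, [0.0, 0.525, 0.233], [-0.71, 1.31, 0.85, 1.24, -0.02, 1.5, -0.59])
(-60, -60, [0.0, 0.354, 0.189], [-0.71, 0.99, 0.15, 2.1, 1.41, 0.93, -1.47])
(-60, -15, [0.0, 0.105, 0.583], [-0.71, 0.99, 0.15, 2.1, 1.41, 0.93, -1.47])
(-90, -90, [0.0, 0.087, 0.291], [-0.7, 1.07, 0.31, 1.65, 0.69, 1.13, -1.0])
(120, 120, [0.0, 0.0, 0.263], [0.2, 1.13, 0.08, 1.31, -0.72, 1.61, -2.01])
(90, 135, [0.0, 0.0, 0.242], [0.36, 1.02, -0.02, 1.74, -1.05, 1.2, -1.96])
(60, 60, [0.002, 0.0, 1.094], [0.97, 1.31, -1.28, 2.17, 2.08, 0.17, 0.97])
(-180, -225, [0.014, 0.0, 0.375], [-0.08, 1.25, 0.0, 0.86, -0.08, 2.02, -1.65])
(-30, -75, [0.01, 0.0, 0.33], [-0.04, 1.2, -1.1, 2.45, 1.81, 2.02, -1.42])
(-30, -30, [0.01, 0.0, 0.204], [-0.04, 1.2, -1.1, 2.45, 1.81, 2.02, -1.42])
(150, 150, [0.009, 0.0, 0.422], [0.04, 1.25, 0.16, 0.96, -0.49, 1.96, -1.86])
(-30, 15, [0.023, 0.0, 1.055], [-0.04, 1.2, -1.1, 2.45, 1.81, 2.02, -1.42])
(0, -45, [0.068, 0.0, 0.455], [0.42, 1.22, -1.57, 2.45, 1.97, 1.7, -0.51])
```

Run:
```python
from kin import *
M=slant(-70.7,60);g=np.array([.5095,.0268,.052])
pre=g-.085*M[:,2];print(pre,g+.022*M[:,2])
q=ctrl.get_state()["q"]
for P in (pre,g+.022*M[:,2]):
    q,e,er,m=ik(P,M,q);print(q.round(2),e.round(4),er.round(4),m.round(2))
plan([(pre,M,5)])
```

```text
[0.48517012 0.09627523 0.0945    ] [0.51579714 0.00881818 0.041     ]
[-1.19  1.36  0.89  1.83  0.15  0.59 -0.51] 0.0 0.0003 0.59
[-1.05  1.49  0.9   1.89  0.17  0.33 -0.52] 0.0 0.0002 0.33
t 8.82 pos [0.4991 0.0303 0.2472] gap 1.004 q [-0.95  0.81  0.82  1.89  0.25  0.62 -0.18] F [-0.6  0.4 -1.7]
turn 4.0 deg/row mm/row 33.4
  [0.075, 0.004, 0.037] [0.0001, -0.0441, 0.0]
  [0.077, 0.004, 0.032] [0.0001, -0.0441, 0.0]
  [0.079, 0.004, 0.026] [0.0001, -0.0441, 0.0]
  [0.081, 0.004, 0.021] [0.0001, -0.0441, 0.0]
  [0.082, 0.004, 0.015] [0.0001, -0.0441, 0.0]
```

Request:
play_rows(rows=[{"hand":-1,"travel":[0.075,0.004,0.037],"delta_rot":[0,-0.0441,0]},{"hand":-1,"travel":[0.077,0.004,0.032],"delta_rot":[0,-0.0441,0]},{"hand":-1,"travel":[0.079,0.004,0.026],"delta_rot":[0,-0.0441,0]},{"hand":-1,"travel":[0.081,0.004,0.021],"delta_rot":[0,-0.0441,0]},{"hand":-1,"travel":[0.082,0.004,0.015],"delta_rot":[0,-0.0441,0]}])

```text
time_s: 9.45
ee_pos: [0.4843, 0.0962, 0.0925]
ee_rot: [0.501, 0.707, -0.289, 0.407]
ft_force: [-0.4, -0.1, -0.3]
finger_gap: 0.997
```

Request:
play_rows(rows=[{"hand":-1,"travel":[0,0,0],"delta_rot":[0,0,0]}])

```text
time_s: 9.57
ee_pos: [0.4838, 0.0964, 0.0915]
ee_rot: [0.499, 0.708, -0.29, 0.406]
ft_force: [0.2, 0.1, 2.3]
finger_gap: 0.994
```

Run:
```python
from kin import *
t=ctrl.get_image("top");s=ctrl.get_image("scene")
plan([(np.array([.5158,.0088,.041]),slant(-70.7,60),5)]);print(fit()[:2])
print(proj("top",[.5095,.0268,.072]),proj("scene",[.5095,.0268,.072]))
z=lambda im,x,y:cv2.resize(im[y:y+150,x:x+200],(400,300),interpolation=cv2.INTER_CUBIC)
cv2.imwrite("pics/p3.png",np.vstack([z(t,170,170),z(s,200,130)]))
```

```text
t 9.68 pos [0.4847 0.0951 0.0951] gap 1.001 q [-1.19  1.36  0.88  1.83  0.16  0.59 -0.51] F [0.5 0.5 0.2]
turn 0.0 deg/row mm/row 21.3
  [0.0, 0.0, 0.053] [-0.0001, -0.0005, -0.0001]
  [0.0, 0.0, 0.053] [-0.0001, -0.0005, -0.0001]
  [0.0, 0.0, 0.053] [-0.0001, -0.0005, -0.0001]
  [0.0, 0.0, 0.053] [-0.0001, -0.0005, -0.0001]
  [0.0, 0.0, 0.053] [-0.0001, -0.0005, -0.0001]
(array([ 3.12762866e-01, -9.41537378e-03,  3.94050651e-04, -2.23172722e-02,
        5.18158073e-01, -2.56163048e-03,  2.89626685e-01,  1.29822901e-03,
       -2.09828905e-04, -8.87981935e-04,  3.07692901e-01]), np.float64(0.0001732985022815381))
[268.08215157 247.97573418] [304.35228842 203.28396194]
```

View pics/p3.png

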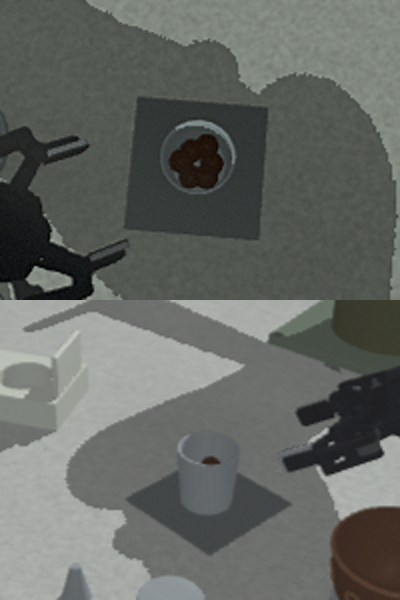

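The cup stands on the mat with its rim at top pixel (269,248) and scene pixel (304,203), within 1 px of prediction. The truffles are inside, and the slanted hand is lined up on its left. Advancing along the tool axis.

Request:
play_rows(rows=[{"hand":-1,"travel":[0,0,0.053],"delta_rot":[0,0,0]},{"hand":-1,"travel":[0,0,0.053],"delta_rot":[0,0,0]},{"hand":-1,"travel":[0,0,0.053],"delta_rot":[0,0,0]},{"hand":-1,"travel":[0,0,0.053],"delta_rot":[0,0,0]},{"hand":-1,"travel":[0,0,0.05],"delta_rot":[0,0,0]}])

```text
time_s: 10.3
ee_pos: [0.5151, 0.0093, 0.0429]
ee_rot: [0.503, 0.707, -0.287, 0.406]
ft_force: [0.1, 0.9, 0.0]
finger_gap: 1.001
```

Request:
play_rows(rows=[{"hand":-1,"travel":[0,0,0],"delta_rot":[0,0,0]}])

```text
time_s: 10.42
ee_pos: [0.5146, 0.009, 0.0427]
ee_rot: [0.503, 0.706, -0.288, 0.406]
ft_force: [0.3, 0.3, 0.2]
finger_gap: 1.0
```

Run:
```python
from kin import *
plan([(np.array([.5158,.0088,.041]),slant(-70.7,60),1)])
```

```text
t 10.43 pos [0.5146 0.009  0.0427] gap 1.000 q [-1.04  1.48  0.9   1.9   0.18  0.33 -0.53] F [0.3 0.3 0.2]
turn 0.4 deg/row mm/row 2.1
  [0.003, 0.003, 0.003] [-0.0016, -0.0031, -0.0019]
```

Closing.

Request:
play_rows(rows=[{"hand":0,"travel":[0,0.002,0.001],"delta_rot":[0,0,0]},{"hand":0.5,"travel":[0,0,0],"delta_rot":[0,0,0]},{"hand":0.5,"travel":[0,0,0],"delta_rot":[0,0,0]},{"hand":0.5,"travel":[0,0,0],"delta_rot":[0,0,0]}], grip_force=60)

```text
time_s: 10.92
ee_pos: [0.5157, 0.0109, 0.0426]
ee_rot: [0.502, 0.707, -0.288, 0.407]
ft_force: [-1.0, 2.0, 7.5]
finger_gap: 0.75
```

Run:
```python
from kin import *
p=ctrl.get_state()["ee_pos"]
plan([(p+[0,0,.1],slant(-70.7,60),5)])
```

```text
t 10.93 pos [0.5157 0.0109 0.0426] gap 0.750 q [-1.05  1.48  0.9   1.89  0.18  0.34 -0.53] F [-1.   2.   7.5]
turn 0.0 deg/row mm/row 20.0
  [-0.043, 0.0, -0.025] [0.0001, -0.0005, -0.0002]
  [-0.043, 0.0, -0.025] [0.0001, -0.0005, -0.0002]
  [-0.043, 0.0, -0.025] [0.0001, -0.0005, -0.0002]
  [-0.043, 0.0, -0.025] [0.0001, -0.0005, -0.0002]
  [-0.043, 0.0, -0.025] [0.0001, -0.0005, -0.0002]
```

Request:
play_rows(rows=[{"hand":0.5,"travel":[-0.022,0,-0.0125],"delta_rot":[0,0,0]},{"hand":0.5,"travel":[-0.043,0,-0.025],"delta_rot":[0,0,0]},{"hand":0.5,"travel":[-0.065,0,-0.0375],"delta_rot":[0,0,0]},{"hand":0.5,"travel":[-0.065,0,-0.0375],"delta_rot":[0,0,0]},{"hand":0.5,"travel":[-0.065,0,-0.0375],"delta_rot":[0,0,0]}])

```text
time_s: 11.55
ee_pos: [0.5153, 0.0098, 0.1634]
ee_rot: [0.502, 0.707, -0.288, 0.406]
ft_force: [0.6, -0.6, -2.2]
finger_gap: 0.747
```

Request:
play_rows(rows=[{"hand":0.5,"travel":[-0.02,0,-0.0115],"delta_rot":[0,0,0]},{"hand":0.5,"travel":[0,0,0],"delta_rot":[0,0,0]}])

```text
time_s: 11.8
ee_pos: [0.5155, 0.0101, 0.1705]
ee_rot: [0.502, 0.707, -0.288, 0.406]
ft_force: [-0.5, -0.3, -2.8]
finger_gap: 0.75
```

Run:
```python
from kin import *
s=ctrl.get_image("scene")
st=ctrl.get_state();q=st["q"];print(q.round(2))
az=-55;d=np.array([np.cos(np.radians(az)),np.sin(np.radians(az)),0]);G=np.array([.55,.267,.165])-.04*d
M=slant(az,60);T=G+.022*M[:,2]
for P,MM in [(T,M)]+[(G-[0,0,.028]+.022*slant(az,t)[:,2],slant(az,t)) for t in (30,0,-25,-55)]:
    q,e,er,m=ik(P,MM,q);print(q.round(2),e.round(4),er.round(4),m.round(2))
plan([(T,M,9)])
cv2.imwrite("pics/p4.png",s)
```

```text
[-1.07  1.24  0.99  1.94  0.27  0.44 -0.41]
[-1.32  1.29  0.89  1.44  0.21  0.9  -0.38] 0.0 0.0006 0.63
[-1.06  1.04  0.57  1.51  0.05  0.74 -0.16] 0.0 0.0003 0.74
[-0.65  0.91  0.16  1.49 -0.18  0.75  0.2 ] 0.0 0.0005 0.75
[-0.31  0.97 -0.15  1.41 -0.39  0.9   0.48] 0.0 0.0003 0.9
[-0.05  1.18 -0.4   1.25 -0.57  1.18  0.67] 0.0 0.0003 0.84
t 11.85 pos [0.5154 0.0101 0.1699] gap 0.745 q [-1.07  1.24  0.99  1.94  0.27  0.44 -0.41] F [ 0.4 -0.1 -3.2]
turn 1.7 deg/row mm/row 30.6
  [0.039, 0.031, -0.058] [-0.0168, -0.0003, -0.0097]
  [0.038, 0.033, -0.057] [-0.0168, -0.0003, -0.0097]
  [0.038, 0.035, -0.056] [-0.0168, -0.0003, -0.0097]
  [0.037, 0.037, -0.055] [-0.0168, -0.0003, -0.0097]
  [0.037, 0.039, -0.054] [-0.0168, -0.0003, -0.0097]
  [0.036, 0.041, -0.053] [-0.0168, -0.0003, -0.0097]
  [0.035, 0.043, -0.052] [-0.0168, -0.0003, -0.0097]
  [0.035, 0.045, -0.051] [-0.0168, -0.0003, -0.0097]
  [0.034, 0.047, -0.05] [-0.0168, -0.0003, -0.0097]
```

View pics/p4.png

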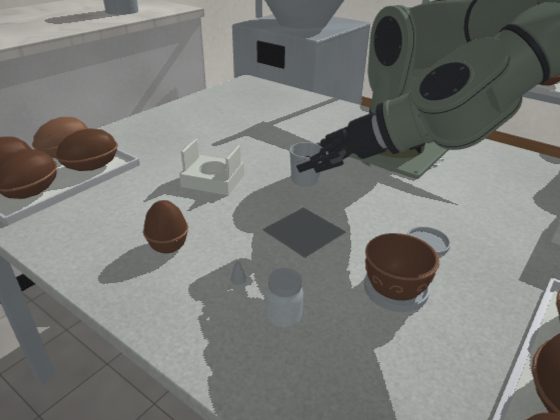

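The cup hangs upright at (305,165) with the hand slanted beside it. Nothing else has moved. Carrying it to the shell.

Request:
play_rows(rows=[{"hand":0.5,"travel":[0.02,0.016,-0.029],"delta_rot":[-0.0084,0,-0.0049]},{"hand":0.5,"travel":[0.038,0.033,-0.057],"delta_rot":[-0.0168,0,-0.0097]},{"hand":0.5,"travel":[0.038,0.035,-0.056],"delta_rot":[-0.0168,0,-0.0097]},{"hand":0.5,"travel":[0.037,0.037,-0.055],"delta_rot":[-0.0168,0,-0.0097]},{"hand":0.5,"travel":[0.037,0.039,-0.054],"delta_rot":[-0.0168,0,-0.0097]}])

```text
time_s: 12.48
ee_pos: [0.5284, 0.1482, 0.1613]
ee_rot: [0.451, 0.74, -0.26, 0.425]
ft_force: [-0.4, -0.9, -2.5]
finger_gap: 0.75
```

Request:
play_rows(rows=[{"hand":0.5,"travel":[0.036,0.041,-0.053],"delta_rot":[-0.0168,0,-0.0097]},{"hand":0.5,"travel":[0.035,0.043,-0.052],"delta_rot":[-0.0168,0,-0.0097]},{"hand":0.5,"travel":[0.035,0.045,-0.051],"delta_rot":[-0.0168,0,-0.0097]},{"hand":0.5,"travel":[0.034,0.047,-0.05],"delta_rot":[-0.0168,0,-0.0097]},{"hand":0.5,"travel":[0.018,0.018,-0.026],"delta_rot":[-0.0084,0,-0.0049]}])

```text
time_s: 13.1
ee_pos: [0.5388, 0.2838, 0.1533]
ee_rot: [0.399, 0.77, -0.23, 0.442]
ft_force: [-0.7, -1.2, -1.4]
finger_gap: 0.75
```

Run:
```python
from kin import *
# slow pour: grip point goes to G; rows of tilt
az=-55;d=np.array([np.cos(np.radians(az)),np.sin(np.radians(az)),0]);G=np.array([.55,.267,.165])-.04*d
st=ctrl.get_state();M0=R.from_quat(st["ee_rot"]).as_matrix();print("grip",st["ee_pos"]-.022*M0[:,2],"want",G,"tilt of tool",np.degrees(np.arccos(-M0[2,2])))
S=np.array([.55,.267,.086])
for ph in range(0,120,10):   # front/back points at cup, clearance above rim plane, along d from shell centre
    p=np.radians(ph);u=np.sin(p)*d+[0,0,np.cos(p)];f=np.cos(p)*d-np.array([0,0,np.sin(p)]);g=G-[0,0,.028]
    print(ph,"lip",((g+.02*u+.034*f-S)@d).round(3),(g+.02*u+.034*f-S)[2].round(3),"foot z",(g-.048*u+.0285*f-S)[2].round(3),(g-.048*u-.0285*f-S)[2].round(3))
```

```text
grip [0.52787835 0.29936681 0.16438883] want [0.52705694 0.29976608 0.165     ] tilt of tool 59.755257272803185
0 lip -0.006 0.071 foot z 0.003 0.003
10 lip -0.003 0.065 foot z -0.001 0.009
20 lip -0.001 0.058 foot z -0.004 0.016
30 lip -0.001 0.051 foot z -0.005 0.024
40 lip -0.001 0.044 foot z -0.004 0.033
50 lip -0.003 0.038 foot z -0.002 0.042
60 lip -0.006 0.032 foot z 0.002 0.052
70 lip -0.01 0.026 foot z 0.008 0.061
80 lip -0.014 0.021 foot z 0.015 0.071
90 lip -0.02 0.017 foot z 0.023 0.08
100 lip -0.026 0.014 foot z 0.031 0.087
110 lip -0.033 0.012 foot z 0.041 0.094
```

```bash
cat > pour.py <<'E'
from kin import *
import sys
az=-55;d=np.array([np.cos(np.radians(az)),np.sin(np.radians(az)),0])
def wp(ph,z):
    M=slant(az,60-ph);return (np.array([.5273,.2996,z])+.022*M[:,2],M,1)
a,b,za,zb,n=map(float,sys.argv[1:]);n=int(n)
plan([wp(a+(b-a)*k/n,za+(zb-za)*k/n) for k in range(1,n+1)])
E
python3 pour.py 0 50 .165 .155 10 | grep -v turn
```

```text
t 13.10 pos [0.5388 0.2838 0.1533] gap 0.750 q [-1.32  1.29  0.88  1.44  0.21  0.9  -0.39] F [-0.7 -1.2 -1.4]
  [0.006, -0.001, -0.001] [0.0013, 0.0528, 0.0008]
  [0.007, 0.0, 0.001] [0.0, 0.0556, 0.0]
  [0.007, 0.0, 0.001] [0.0, 0.0556, 0.0]
  [0.007, 0.0, 0.002] [0.0, 0.0556, 0.0]
  [0.006, 0.0, 0.002] [0.0, 0.0556, 0.0]
  [0.006, 0.0, 0.002] [0.0, 0.0556, 0.0]
  [0.006, 0.0, 0.002] [0.0, 0.0556, 0.0]
  [0.006, 0.0, 0.002] [0.0, 0.0556, 0.0]
  [0.006, 0.0, 0.002] [0.0, 0.0556, 0.0]
  [0.005, 0.0, 0.002] [0.0, 0.0556, 0.0]
```

Request:
play_rows(rows=[{"hand":0.5,"travel":[0.006,0,0],"delta_rot":[0,0.053,0]},{"hand":0.5,"travel":[0.007,0,0.001],"delta_rot":[0,0.0556,0]},{"hand":0.5,"travel":[0.007,0,0.001],"delta_rot":[0,0.0556,0]},{"hand":0.5,"travel":[0.007,0,0.002],"delta_rot":[0,0.0556,0]},{"hand":0.5,"travel":[0.006,0,0.002],"delta_rot":[0,0.0556,0]}])

```text
time_s: 13.72
ee_pos: [0.5349, 0.2874, 0.1423]
ee_rot: [0.441, 0.846, -0.138, 0.266]
ft_force: [-0.3, -0.5, -2.4]
finger_gap: 0.746
```

Request:
play_rows(rows=[{"hand":0.5,"travel":[0.006,0,0.002],"delta_rot":[0,0.0556,0]},{"hand":0.5,"travel":[0.006,0,0.002],"delta_rot":[0,0.0556,0]},{"hand":0.5,"travel":[0.006,0,0.002],"delta_rot":[0,0.0556,0]},{"hand":0.5,"travel":[0.006,0,0.002],"delta_rot":[0,0.0556,0]},{"hand":0.5,"travel":[0.005,0,0.002],"delta_rot":[0,0.0556,0]}])

```text
time_s: 14.35
ee_pos: [0.5299, 0.2944, 0.1338]
ee_rot: [0.46, 0.884, -0.04, 0.076]
ft_force: [0.0, 0.0, -3.2]
finger_gap: 0.746
```

```bash
python3 pour.py 50 80 .155 .147 10 | grep -v turn
python3 - <<'E'
from h import *
t=ctrl.get_image("top");s=ctrl.get_image("scene")
z=lambda im,x,y:cv2.resize(im[y:y+150,x:x+200],(400,300),interpolation=cv2.INTER_CUBIC)
cv2.imwrite("pics/p5.png",np.vstack([z(t,50,160),z(s,320,160)]))
E
```

```text
t 14.35 pos [0.5299 0.2944 0.1338] gap 0.746 q [-0.79  0.9   0.3   1.5  -0.09  0.76  0.08] F [ 0.   0.  -3.2]
  [0.008, 0.002, 0.002] [-0.0004, 0.0314, -0.0002]
  [0.003, 0.0, 0.002] [0.0, 0.0333, 0.0]
  [0.003, 0.0, 0.002] [0.0, 0.0333, 0.0]
  [0.003, 0.0, 0.002] [0.0, 0.0333, 0.0]
  [0.003, 0.0, 0.002] [0.0, 0.0333, 0.0]
  [0.003, 0.0, 0.002] [0.0, 0.0333, 0.0]
  [0.003, 0.0, 0.002] [0.0, 0.0333, 0.0]
  [0.002, 0.0, 0.002] [0.0, 0.0333, 0.0]
  [0.002, 0.0, 0.002] [0.0, 0.0333, 0.0]
  [0.002, 0.0, 0.002] [0.0, 0.0333, 0.0]
```

View pics/p5.png

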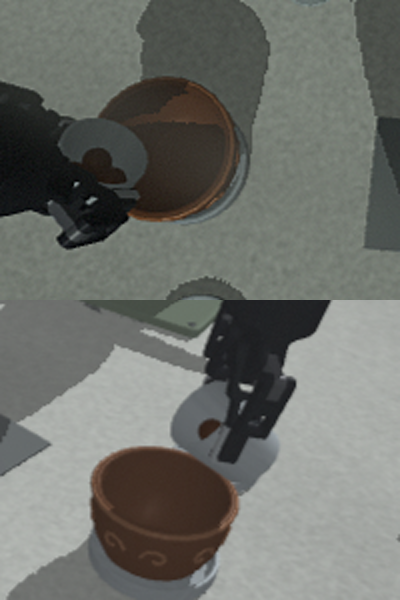

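The view shows the cup tilted about 50°, its mouth facing the shell and all truffles still inside. In the top crop the lip is near (147,165). I check that against the model before tilting further.

Run:
```python
from h import *
s=ctrl.get_state();M=R.from_quat(s["ee_rot"]).as_matrix();g=s["ee_pos"]-.022*M[:,2]
az=np.radians(-55);d=np.array([np.cos(az),np.sin(az),0]);y=M[:,1]
p=np.radians(50);u=np.sin(p)*d+[0,0,np.cos(p)];f=np.cos(p)*d-np.array([0,0,np.sin(p)]);c=g+.02*u
for n,x0,y0 in(("top",50,160),("scene",320,160)):
    for k,P in(("lip",c+.034*f),("back",c-.034*f),("l",c+.034*y),("r",c-.034*y),("shellc",[.55,.267,.086])):print(n,k,((proj(n,P)-[x0,y0])*2).round())
```

```text
top lip [140. 137.]
top back [ 66. 161.]
top l [ 80. 115.]
top r [129. 182.]
top shellc [162. 149.]
scene lip [171. 132.]
scene back [235.  84.]
scene l [211. 132.]
scene r [195.  87.]
scene shellc [163. 184.]
```

The lip projection agrees with the picture. The lip is inside the shell's mouth circle and about 4 cm above the rim. Continuing slowly.

Request:
play_rows(rows=[{"hand":0.5,"travel":[0.006,0.002,0.002],"delta_rot":[0,0.032,0]},{"hand":0.5,"travel":[0.003,0,0.002],"delta_rot":[0,0.0333,0]},{"hand":0.5,"travel":[0.003,0,0.002],"delta_rot":[0,0.0333,0]},{"hand":0.5,"travel":[0.003,0,0.002],"delta_rot":[0,0.0333,0]},{"hand":0.5,"travel":[0.003,0,0.002],"delta_rot":[0,0.0333,0]}])

```text
time_s: 15.08
ee_pos: [0.5264, 0.3009, 0.1287]
ee_rot: [0.461, 0.886, 0.019, -0.038]
ft_force: [0.8, -0.5, -2.8]
finger_gap: 0.748
```

Request:
play_rows(rows=[{"hand":0.5,"travel":[0.003,0,0.002],"delta_rot":[0,0.0333,0]},{"hand":0.5,"travel":[0.003,0,0.002],"delta_rot":[0,0.0333,0]},{"hand":0.5,"travel":[0.002,0,0.002],"delta_rot":[0,0.0333,0]},{"hand":0.5,"travel":[0.002,0,0.002],"delta_rot":[0,0.0333,0]},{"hand":0.5,"travel":[0.002,0,0.002],"delta_rot":[0,0.0333,0]}])

```text
time_s: 15.7
ee_pos: [0.5232, 0.3053, 0.1254]
ee_rot: [0.455, 0.874, 0.079, -0.154]
ft_force: [0.3, -0.3, -1.9]
finger_gap: 0.749
```

```bash
python3 pour.py 80 115 .147 .142 12 | grep -v turn
```

```text
t 15.70 pos [0.5232 0.3053 0.1254] gap 0.749 q [-0.37  0.93 -0.09  1.42 -0.35  0.88  0.42] F [ 0.3 -0.3 -1.9]
  [0.004, 0.0, -0.001] [-0.0013, 0.0339, -0.0001]
  [0.002, 0.0, 0.001] [0.0, 0.0324, 0.0]
  [0.002, 0.0, 0.001] [0.0, 0.0324, 0.0]
  [0.002, 0.0, 0.001] [0.0, 0.0324, 0.0]
  [0.002, 0.0, 0.001] [0.0, 0.0324, 0.0]
  [0.002, 0.0, 0.001] [0.0, 0.0324, 0.0]
  [0.002, 0.0, 0.001] [0.0, 0.0324, 0.0]
  [0.002, 0.0, 0.001] [0.0, 0.0324, 0.0]
  [0.002, 0.0, 0.001] [0.0, 0.0324, 0.0]
  [0.002, 0.0, 0.001] [0.0, 0.0324, 0.0]
  [0.002, 0.0, 0.001] [0.0, 0.0324, 0.0]
  [0.002, 0.0, 0.001] [0.0, 0.0324, 0.0]
```

Request:
play_rows(rows=[{"hand":0.5,"travel":[0.003,0,0],"delta_rot":[0,0.0339,0]},{"hand":0.5,"travel":[0.002,0,0.001],"delta_rot":[0,0.0324,0]},{"hand":0.5,"travel":[0.002,0,0.001],"delta_rot":[0,0.0324,0]},{"hand":0.5,"travel":[0.002,0,0.001],"delta_rot":[0,0.0324,0]},{"hand":0.5,"travel":[0.002,0,0.001],"delta_rot":[0,0.0324,0]}])

```text
time_s: 16.32
ee_pos: [0.5214, 0.309, 0.127]
ee_rot: [0.441, 0.846, 0.138, -0.265]
ft_force: [0.1, -0.1, -3.3]
finger_gap: 0.746
```

Request:
play_rows(rows=[{"hand":0.5,"travel":[0.002,0,0.001],"delta_rot":[0,0.0324,0]},{"hand":0.5,"travel":[0.002,0,0.001],"delta_rot":[0,0.0324,0]},{"hand":0.5,"travel":[0.002,0,0.001],"delta_rot":[0,0.0324,0]},{"hand":0.5,"travel":[0.002,0,0.001],"delta_rot":[0,0.0324,0]},{"hand":0.5,"travel":[0.002,0,0.001],"delta_rot":[0,0.0324,0]}])

```text
time_s: 16.95
ee_pos: [0.5189, 0.3127, 0.1281]
ee_rot: [0.419, 0.806, 0.193, -0.37]
ft_force: [-0.4, -0.5, -2.0]
finger_gap: 0.748
```

Request:
play_rows(rows=[{"hand":0.5,"travel":[0.002,0,0.001],"delta_rot":[0,0.0324,0]},{"hand":0.5,"travel":[0.002,0,0.001],"delta_rot":[0,0.0324,0]},{"hand":0.5,"travel":[0,0,0],"delta_rot":[0,0,0]},{"hand":0.5,"travel":[0,0,0],"delta_rot":[0,0,0]},{"hand":0.5,"travel":[0,0,0],"delta_rot":[0,0,0]}])

```text
time_s: 17.58
ee_pos: [0.5179, 0.3143, 0.1292]
ee_rot: [0.409, 0.787, 0.214, -0.409]
ft_force: [-0.1, -0.2, -2.3]
finger_gap: 0.749
```

Run:
```python
from h import *
plan([])
t=ctrl.get_image("top");s=ctrl.get_image("scene")
z=lambda im,x,y:cv2.resize(im[y:y+150,x:x+200],(400,300),interpolation=cv2.INTER_CUBIC)
cv2.imwrite("pics/p6.png",np.vstack([z(t,50,160),z(s,320,160)]))
```

```text
t 17.57 pos [0.5179 0.3143 0.1292] gap 0.749 q [-0.04  1.18 -0.4   1.24 -0.56  1.19  0.67] F [-0.1 -0.2 -2.3]
```

View pics/p6.png

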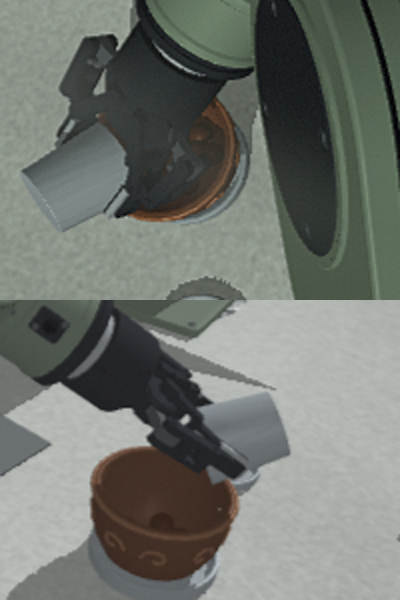

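The cup is tilted about 115° with its lip over the shell at scene crop (225,475). Truffles lie in the shell, and the shell sits where it was. I tilt a little more and wait, so that none stays in the cup.

Request:
play_rows(rows=[{"hand":0.5,"travel":[0.003,0,0],"delta_rot":[0,0.037,0]},{"hand":0.5,"travel":[0.003,0,0],"delta_rot":[0,0.037,0]},{"hand":0.5,"travel":[0.003,0,0],"delta_rot":[0,0.037,0]},{"hand":0.5,"travel":[0,0,0],"delta_rot":[0,0,0]},{"hand":0.5,"travel":[0,0,0],"delta_rot":[0,0,0]}])

```text
time_s: 18.3
ee_pos: [0.5169, 0.3156, 0.1319]
ee_rot: [0.389, 0.748, 0.249, -0.476]
ft_force: [0.4, 0.0, -1.5]
finger_gap: 0.747
```

Request:
play_rows(rows=[{"hand":0.5,"travel":[0,0,0],"delta_rot":[0,0,0]},{"hand":0.5,"travel":[0,0,0],"delta_rot":[0,0,0]},{"hand":0.5,"travel":[0,0,0],"delta_rot":[0,0,0]}])

```text
time_s: 18.68
ee_pos: [0.5169, 0.3156, 0.132]
ee_rot: [0.389, 0.748, 0.248, -0.476]
ft_force: [-0.3, -0.3, -1.6]
finger_gap: 0.75
```

```bash
python3 pour.py 125 45 .142 .170 15 | grep -v turn
```

```text
t 18.68 pos [0.5169 0.3156 0.132 ] gap 0.750 q [ 0.01  1.27 -0.46  1.18 -0.61  1.29  0.7 ] F [-0.3 -0.3 -1.6]
  [0.002, -0.002, -0.001] [0.0004, -0.0591, 0.0006]
  [-0.001, 0.0, -0.003] [0.0, -0.0593, 0.0]
  [-0.001, 0.0, -0.003] [0.0, -0.0593, 0.0]
  [-0.002, 0.0, -0.003] [0.0, -0.0593, 0.0]
  [-0.002, 0.0, -0.004] [0.0, -0.0593, 0.0]
  [-0.002, 0.0, -0.004] [0.0, -0.0593, 0.0]
  [-0.003, 0.0, -0.004] [0.0, -0.0593, 0.0]
  [-0.003, 0.0, -0.004] [0.0, -0.0593, 0.0]
  [-0.003, 0.0, -0.005] [0.0, -0.0593, 0.0]
  [-0.004, 0.0, -0.005] [0.0, -0.0593, 0.0]
  [-0.004, 0.0, -0.005] [0.0, -0.0593, 0.0]
  [-0.005, 0.0, -0.005] [0.0, -0.0593, 0.0]
  [-0.005, 0.0, -0.005] [0.0, -0.0593, 0.0]
  [-0.005, 0.0, -0.005] [0.0, -0.0593, 0.0]
  [-0.006, 0.0, -0.005] [0.0, -0.0593, 0.0]
```

Wrist load is down to 1.5 N, the weight of the empty cup. Turning back.

Request:
play_rows(rows=[{"hand":0.5,"travel":[0,0,-0.003],"delta_rot":[0,-0.0593,0]},{"hand":0.5,"travel":[-0.001,0,-0.004],"delta_rot":[0,-0.0593,0]},{"hand":0.5,"travel":[-0.001,0,-0.004],"delta_rot":[0,-0.0593,0]},{"hand":0.5,"travel":[-0.002,0,-0.004],"delta_rot":[0,-0.0593,0]},{"hand":0.5,"travel":[-0.002,0,-0.004],"delta_rot":[0,-0.0593,0]}])

```text
time_s: 19.3
ee_pos: [0.5214, 0.3092, 0.1348]
ee_rot: [0.436, 0.838, 0.152, -0.29]
ft_force: [-0.2, 0.7, -2.5]
finger_gap: 0.75
```

Request:
play_rows(rows=[{"hand":0.5,"travel":[-0.002,0,-0.004],"delta_rot":[0,-0.0593,0]},{"hand":0.5,"travel":[-0.003,0,-0.004],"delta_rot":[0,-0.0593,0]},{"hand":0.5,"travel":[-0.003,0,-0.004],"delta_rot":[0,-0.0593,0]},{"hand":0.5,"travel":[-0.003,0,-0.005],"delta_rot":[0,-0.0593,0]},{"hand":0.5,"travel":[-0.004,0,-0.005],"delta_rot":[0,-0.0593,0]}])

```text
time_s: 19.92
ee_pos: [0.5265, 0.3018, 0.1401]
ee_rot: [0.459, 0.883, 0.047, -0.089]
ft_force: [0.2, 0.4, -1.9]
finger_gap: 0.75
```

Request:
play_rows(rows=[{"hand":0.5,"travel":[-0.004,0,-0.005],"delta_rot":[0,-0.0593,0]},{"hand":0.5,"travel":[-0.005,0,-0.005],"delta_rot":[0,-0.0593,0]},{"hand":0.5,"travel":[-0.005,0,-0.005],"delta_rot":[0,-0.0593,0]},{"hand":0.5,"travel":[-0.005,0,-0.005],"delta_rot":[0,-0.0593,0]},{"hand":0.5,"travel":[-0.006,0,-0.005],"delta_rot":[0,-0.0593,0]}])

```text
time_s: 20.55
ee_pos: [0.5321, 0.2937, 0.1498]
ee_rot: [0.458, 0.879, -0.06, 0.117]
ft_force: [-0.5, 0.6, -2.2]
finger_gap: 0.752
```

Run:
```python
from kin import *
M=slant(-55,60);W=slant(-70.7,60);b=np.array([.5157,.0109,.0426])
plan([(np.array([.5273,.2996,.19])+.022*M[:,2],M,5),(b+[0,0,.1],W,9)])
t=ctrl.get_image("top");s=ctrl.get_image("scene")
z=lambda im,x,y:cv2.resize(im[y:y+150,x:x+200],(400,300),interpolation=cv2.INTER_CUBIC)
cv2.imwrite("pics/p7.png",np.vstack([z(t,50,160),z(s,320,160)]))
```

```text
t 20.55 pos [0.5321 0.2937 0.1498] gap 0.752 q [-0.86  0.9   0.36  1.49 -0.02  0.79  0.  ] F [-0.5  0.6 -2.2]
turn 9.0 deg/row mm/row 6.3
  [-0.009, 0.0, -0.013] [0.0001, -0.0996, -0.0001]
  [-0.011, 0.0, -0.011] [0.0001, -0.0996, -0.0001]
  [-0.013, 0.0, -0.009] [0.0001, -0.0996, -0.0001]
  [-0.014, 0.0, -0.007] [0.0001, -0.0996, -0.0001]
  [-0.015, 0.0, -0.005] [0.0001, -0.0996, -0.0001]
turn 1.7 deg/row mm/row 30.7
  [-0.021, -0.049, 0.056] [0.0168, 0.0, 0.0097]
  [-0.021, -0.047, 0.057] [0.0168, 0.0, 0.0097]
  [-0.022, -0.045, 0.058] [0.0168, 0.0, 0.0097]
  [-0.023, -0.043, 0.059] [0.0168, 0.0, 0.0097]
  [-0.023, -0.041, 0.061] [0.0168, 0.0, 0.0097]
  [-0.024, -0.039, 0.062] [0.0168, 0.0, 0.0097]
  [-0.024, -0.037, 0.063] [0.0168, 0.0, 0.0097]
  [-0.025, -0.035, 0.064] [0.0168, 0.0, 0.0097]
  [-0.026, -0.033, 0.064] [0.0168, 0.0, 0.0097]
```

View pics/p7.png

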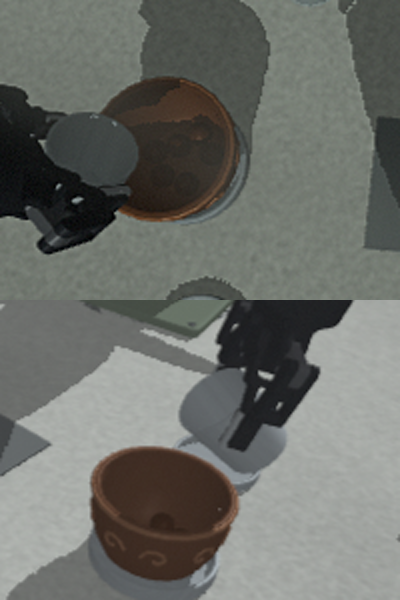

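The cup's inside is plain grey and empty, seen in the top crop at (92,148). The truffles show in the shell, which has not moved. Righting the cup and carrying it back above the mat.

Request:
play_rows(rows=[{"hand":0.5,"travel":[-0.009,0,-0.013],"delta_rot":[0,-0.0996,0]},{"hand":0.5,"travel":[-0.011,0,-0.011],"delta_rot":[0,-0.0996,0]},{"hand":0.5,"travel":[-0.013,0,-0.009],"delta_rot":[0,-0.0996,0]},{"hand":0.5,"travel":[-0.014,0,-0.007],"delta_rot":[0,-0.0996,0]},{"hand":0.5,"travel":[-0.015,0,-0.005],"delta_rot":[0,-0.0996,0]}])

```text
time_s: 21.28
ee_pos: [0.5388, 0.2839, 0.1785]
ee_rot: [0.4, 0.768, -0.231, 0.443]
ft_force: [-0.5, -0.2, -2.9]
finger_gap: 0.753
```

Request:
play_rows(rows=[{"hand":0.5,"travel":[-0.021,-0.049,0.056],"delta_rot":[0.0168,0,0.0097]},{"hand":0.5,"travel":[-0.021,-0.047,0.057],"delta_rot":[0.0168,0,0.0097]},{"hand":0.5,"travel":[-0.022,-0.045,0.058],"delta_rot":[0.0168,0,0.0097]},{"hand":0.5,"travel":[-0.023,-0.043,0.059],"delta_rot":[0.0168,0,0.0097]},{"hand":0.5,"travel":[-0.023,-0.041,0.061],"delta_rot":[0.0168,0,0.0097]}])

```text
time_s: 21.9
ee_pos: [0.526, 0.1307, 0.1574]
ee_rot: [0.459, 0.736, -0.264, 0.422]
ft_force: [-0.5, 0.0, -2.2]
finger_gap: 0.748
```

Request:
play_rows(rows=[{"hand":0.5,"travel":[-0.024,-0.039,0.062],"delta_rot":[0.0168,0,0.0097]},{"hand":0.5,"travel":[-0.024,-0.037,0.063],"delta_rot":[0.0168,0,0.0097]},{"hand":0.5,"travel":[-0.025,-0.035,0.064],"delta_rot":[0.0168,0,0.0097]},{"hand":0.5,"travel":[-0.026,-0.033,0.064],"delta_rot":[0.0168,0,0.0097]},{"hand":0.5,"travel":[0,0,0],"delta_rot":[0,0,0]}])

```text
time_s: 22.52
ee_pos: [0.5159, 0.0083, 0.1411]
ee_rot: [0.503, 0.706, -0.29, 0.405]
ft_force: [-0.5, 0.9, -1.1]
finger_gap: 0.753
```

Run:
```python
from kin import *
W=slant(-70.7,60);b=np.array([.5157,.0109,.0426])
plan([(b+[0,0,.008],W,4)])
s=ctrl.get_image("scene")
cv2.imwrite("pics/p8.png",cv2.resize(s[80:280,180:480],(600,400),interpolation=cv2.INTER_CUBIC))
```

```text
t 22.52 pos [0.5159 0.0083 0.1411] gap 0.753 q [-1.05  1.28  0.94  1.94  0.31  0.42 -0.5 ] F [-0.5  0.9 -1.1]
turn 0.1 deg/row mm/row 22.6
  [0.05, 0.0, 0.027] [-0.0009, -0.0007, -0.0003]
  [0.05, 0.0, 0.027] [-0.0009, -0.0007, -0.0003]
  [0.05, 0.0, 0.027] [-0.0009, -0.0007, -0.0003]
  [0.05, 0.0, 0.027] [-0.0009, -0.0007, -0.0003]
```

View pics/p8.png

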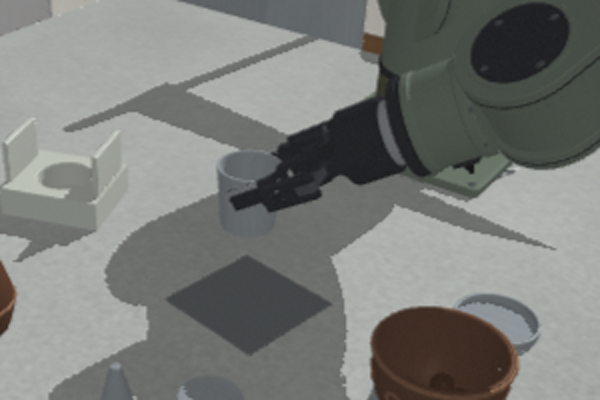

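The cup is upright in the hand above the mat at crop (245,190). Lowering it.

Request:
play_rows(rows=[{"hand":0.5,"travel":[0.05,0,0.028],"delta_rot":[0,0,0]},{"hand":0.5,"travel":[0.05,0,0.028],"delta_rot":[0,0,0]},{"hand":0.5,"travel":[0.05,0,0.028],"delta_rot":[0,0,0]},{"hand":0.5,"travel":[0.045,0,0.025],"delta_rot":[0,0,0]},{"hand":0.5,"travel":[0,0,0],"delta_rot":[0,0,0]}])

```text
time_s: 23.2
ee_pos: [0.5159, 0.0125, 0.0513]
ee_rot: [0.501, 0.707, -0.289, 0.406]
ft_force: [-0.0, 0.2, -1.2]
finger_gap: 0.751
```

Request:
play_rows(rows=[{"hand":0.5,"travel":[0.006,0,0.0035],"delta_rot":[0,0,0]},{"hand":0.5,"travel":[0.006,0,0.0035],"delta_rot":[0,0,0]},{"hand":0.5,"travel":[0,0,0],"delta_rot":[0,0,0]}])

```text
time_s: 23.58
ee_pos: [0.5161, 0.0123, 0.047]
ee_rot: [0.502, 0.707, -0.289, 0.407]
ft_force: [0.2, -1.0, -1.2]
finger_gap: 0.746
```

Run:
```python
from kin import *
W=slant(-70.7,60);b=np.array([.5157,.0109,.0426])
plan([(b,W,2)])
```

```text
t 23.57 pos [0.5161 0.0123 0.047 ] gap 0.746 q [-1.04  1.46  0.88  1.89  0.24  0.35 -0.59] F [ 0.2 -1.  -1.2]
turn 0.1 deg/row mm/row 2.3
  [0.004, -0.001, 0.004] [0.0, -0.0009, -0.0002]
  [0.004, -0.001, 0.004] [0.0, -0.0009, -0.0002]
```

Request:
play_rows(rows=[{"hand":0.5,"travel":[0.005,0,0.0028],"delta_rot":[0,0,0]},{"hand":0.5,"travel":[0.004,0,0.0023],"delta_rot":[0,0,0]},{"hand":0.5,"travel":[0,0,0],"delta_rot":[0,0,0]}])

```text
time_s: 23.95
ee_pos: [0.5161, 0.0121, 0.0428]
ee_rot: [0.502, 0.707, -0.289, 0.407]
ft_force: [-0.7, -0.1, -0.8]
finger_gap: 0.75
```

Request:
play_rows(rows=[{"hand":0.5,"travel":[0.004,0,0.0023],"delta_rot":[0,0,0]},{"hand":0.5,"travel":[0,0,0],"delta_rot":[0,0,0]}])

```text
time_s: 24.2
ee_pos: [0.5161, 0.0116, 0.0426]
ee_rot: [0.502, 0.706, -0.289, 0.408]
ft_force: [-4.7, 4.8, 17.7]
finger_gap: 0.746
```

Contact. Releasing, then backing out along the tool axis.

Request:
play_rows(rows=[{"hand":-1,"travel":[0,0,0],"delta_rot":[0,0,0]},{"hand":-1,"travel":[0,0,0],"delta_rot":[0,0,0]},{"hand":-1,"travel":[0,0,0],"delta_rot":[0,0,0]},{"hand":-1,"travel":[0,0,0],"delta_rot":[0,0,0]}])

```text
time_s: 24.7
ee_pos: [0.5161, 0.0122, 0.0409]
ee_rot: [0.502, 0.707, -0.289, 0.407]
ft_force: [0.4, -0.1, 0.2]
finger_gap: 1.0
```

Request:
play_rows(rows=[{"hand":-1,"travel":[0,0,-0.03],"delta_rot":[0,0,0]},{"hand":-1,"travel":[0,0,-0.053],"delta_rot":[0,0,0]},{"hand":-1,"travel":[0,0,-0.06],"delta_rot":[0,0,0]},{"hand":-1,"travel":[0,0,-0.06],"delta_rot":[0,0,0]},{"hand":-1,"travel":[0,0,-0.06],"delta_rot":[0,0,0]}])

```text
time_s: 25.32
ee_pos: [0.4855, 0.0993, 0.0945]
ee_rot: [0.502, 0.707, -0.288, 0.407]
ft_force: [-0.6, 0.4, 0.4]
finger_gap: 1.0
```

Request:
play_rows(rows=[{"hand":-1,"travel":[-0.08,0,-0.046],"delta_rot":[0,0,0]},{"hand":-1,"travel":[-0.08,0,-0.046],"delta_rot":[0,0,0]},{"hand":-1,"travel":[-0.08,0,-0.046],"delta_rot":[0,0,0]},{"hand":-1,"travel":[0,0,0],"delta_rot":[0,0,0]}])

```text
time_s: 25.82
ee_pos: [0.4862, 0.0982, 0.2066]
ee_rot: [0.502, 0.707, -0.287, 0.407]
ft_force: [-0.1, -0.5, 0.0]
finger_gap: 1.001
```

Run:
```python
from h import *
plan([])
t=ctrl.get_image("top");s=ctrl.get_image("scene")
g=cv2.convertScaleAbs(t[180:290,85:185],alpha=2.2)
a=cv2.resize(t,(400,300));b=cv2.resize(s,(400,300));c=cv2.resize(g,(273,300),interpolation=cv2.INTER_CUBIC);k=cv2.resize(t[200:310,220:320],(273,300),interpolation=cv2.INTER_CUBIC)
o=np.zeros((600,673,3),np.uint8);o[:300,:400]=a;o[300:,:400]=b;o[:300,400:]=c;o[300:,400:]=k
cv2.imwrite("pics/p9.png",o)
```

```text
t 25.82 pos [0.4862 0.0982 0.2066] gap 1.001 q [-1.21  1.14  0.93  1.83  0.29  0.73 -0.47] F [-0.1 -0.5  0. ]
```

View pics/p9.png

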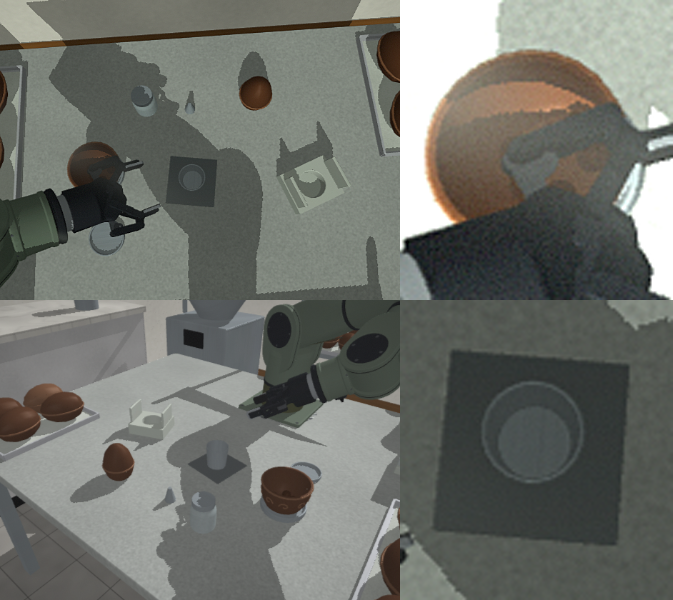

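The cup stands upright and empty near the middle of the mat, at the lower-right crop (535,430). The hand still hides part of the shell in the top view. That was my last picture, so I move the hand clear and do the remaining checks by numbers.

Run:
```python
from kin import *
W=slant(-70.7,60);P=np.array([.41,.0,.34]);print(ik(P,W,ctrl.get_state()["q"]))
plan([(P,W,5)])
```

```text
(array([-1.30535838,  0.85572391,  1.15968513,  2.13158613,  0.49706596,
        0.62484877, -0.40295697]), np.float64(7.956635605882965e-06), np.float64(0.0002970513711964848), np.float64(0.3184138712324627))
t 25.93 pos [0.4858 0.0982 0.2043] gap 1.002 q [-1.21  1.14  0.93  1.83  0.29  0.73 -0.47] F [-0.2 -0.7 -0.2]
turn 0.0 deg/row mm/row 36.8
  [-0.076, -0.052, -0.005] [0.0, -0.0004, 0.0]
  [-0.076, -0.052, -0.005] [0.0, -0.0004, 0.0]
  [-0.076, -0.052, -0.005] [0.0, -0.0004, 0.0]
  [-0.076, -0.052, -0.005] [0.0, -0.0004, 0.0]
  [-0.076, -0.052, -0.005] [0.0, -0.0004, 0.0]
```

Request:
play_rows(rows=[{"hand":-1,"travel":[-0.076,-0.052,-0.005],"delta_rot":[0,0,0]},{"hand":-1,"travel":[-0.076,-0.052,-0.005],"delta_rot":[0,0,0]},{"hand":-1,"travel":[-0.076,-0.052,-0.005],"delta_rot":[0,0,0]},{"hand":-1,"travel":[-0.076,-0.052,-0.005],"delta_rot":[0,0,0]},{"hand":-1,"travel":[-0.076,-0.052,-0.005],"delta_rot":[0,0,0]}])

```text
time_s: 26.55
ee_pos: [0.4096, -0.001, 0.3412]
ee_rot: [0.501, 0.707, -0.289, 0.407]
ft_force: [0.5, 0.1, 0.4]
finger_gap: 1.003
```

Request:
play_rows(rows=[{"hand":-1,"travel":[0,0,0],"delta_rot":[0,0,0]},{"hand":-1,"travel":[0,0,0],"delta_rot":[0,0,0]}])

```text
time_s: 26.8
ee_pos: [0.4106, 0.0001, 0.3402]
ee_rot: [0.501, 0.707, -0.289, 0.407]
ft_force: [-0.1, 0.3, -0.1]
finger_gap: 0.996
```

Run:
```python
from h import *
T={};
for n in("top","scene"):
    T[n]=(cv2.imread(f"pics/{n}0.png"),ctrl.get_image(n));cv2.imwrite(f"pics/{n}_end.png",T[n][1])
def brown(i):
    h=cv2.cvtColor(i,cv2.COLOR_BGR2HSV);return ((h[...,0]<22)&(h[...,1]>70)).astype(np.uint8)
for n in T:
    for w,i in zip(("start","end"),T[n]):
        k,_,st,c=cv2.connectedComponentsWithStats(brown(i));print(n,w,[(s[4],*x.round(1)) for s,x in zip(st[1:].tolist(),c[1:]) if s[4]>25])
# bystander silhouettes: edge shift between start and end by phase correlation of gradients
for n,boxes in {"top":{"jar":(180,115,225,165),"noz":(252,138,280,164),"stand":(85,190,185,285),"holder":(385,210,495,305)},"scene":{"jar":(262,262,308,330),"noz":(226,254,252,288),"shell":(355,228,445,310),"egg":(138,195,195,258)}}.items():
    for k,(x0,y0,x1,y1) in boxes.items():
        a,b=[cv2.Laplacian(cv2.GaussianBlur(cv2.cvtColor(i,cv2.COLOR_BGR2GRAY),(3,3),0)[y0:y1,x0:x1].astype(np.float32),cv2.CV_32F) for i in T[n]]
        print(n,k,cv2.phaseCorrelate(a,b,cv2.createHanningWindow(a.shape[::-1],cv2.CV_32F)))
for i in T["scene"]: print(cv2.cvtColor(i,cv2.COLOR_BGR2GRAY)[254:288:2,224:256:2])
# truffles in the shell: dark round spots
g=cv2.cvtColor(T["top"][1],cv2.COLOR_BGR2GRAY)[195:275,92:172]
u=cv2.resize(cv2.createCLAHE(6,(4,4)).apply(g),None,fx=5,fy=5,interpolation=cv2.INTER_CUBIC)
h=cv2.HoughCircles(cv2.GaussianBlur(u,(9,9),2),cv2.HOUGH_GRADIENT,1.2,45,param1=70,param2=17,minRadius=24,maxRadius=38);print(h)
print(T["top"][1][200:270:3,97:167:3,2])
```

```text
top start [(4537, np.float64(278.8), np.float64(46.9)), (1891, np.float64(545.5), np.float64(77.4)), (442, np.float64(3.8), np.float64(129.2)), (1725, np.float64(357.9), np.float64(130.3)), (645, np.float64(553.8), np.float64(160.2)), (170, np.float64(1.8), np.float64(213.4)), (2326, np.float64(130.2), np.float64(234.3)), (424, np.float64(438.0), np.float64(256.9))]
top end [(4535, np.float64(279.1), np.float64(46.9)), (1890, np.float64(545.5), np.float64(77.4)), (441, np.float64(3.8), np.float64(129.3)), (1722, np.float64(357.9), np.float64(130.3)), (640, np.float64(553.8), np.float64(160.2)), (170, np.float64(1.8), np.float64(213.4)), (2092, np.float64(130.9), np.float64(234.2)), (35, np.float64(148.2), np.float64(227.1))]
scene start [(3162, np.float64(508.8), np.float64(58.7)), (80, np.float64(366.0), np.float64(101.6)), (5784, np.float64(51.1), np.float64(155.3)), (1270, np.float64(497.5), np.float64(136.2)), (1737, np.float64(165.1), np.float64(227.1)), (3803, np.float64(400.2), np.float64(265.2)), (49, np.float64(558.3), np.float64(301.5)), (1806, np.float64(547.9), np.float64
[... 5101 characters left out ...]
70  40  46  48  47  47  50  49  52  45  46  48  53  49  54  50  49
   60  59  78 105  61  83]
 [128  81  58  39  40  44  45  48  46  51  51  51  51  58  50  49  48  52
   58  70  97  68  77  88]
 [126 120  73  48  41  43  44  46  47  49  47  49  51  50  51  48  46  53
   69  75  79 103  69 118]
 [131 126 111  68  58  40  44  41  41  45  46  49  47  48  48  48  50  74
   94  77 103  74 119  81]
 [133 127 126 116  80  67  47  36  41  40  42  39  44  44  43  68  79 115
   64  95  76 121  89 129]
 [126 122 123 126 131 110  81  73  67  58  59  62  62  79  74 120  96  62
   71  99 123 101 130 127]
 [129 123 123 129 124 131 131 116 119 118 103 105 142 104  94  82  99 114
  124 107 132 131 127 128]]
```

```bash
python3 -c "
from workcell import ctrl
print(ctrl.close_job(), ctrl.get_state()['time_s'])"
```

```text
the job is handed in; nothing more can be done
the job is handed in; nothing more can be done
```

The job is handed in at about 27 s of the 67 s allowed. I lifted the cup out of its holder, stood it on the mat and let go. I then took it again with the hand slanted about 60° and poured into the egg half from just above its rim, tilting to about 125°. The empty cup was then set upright near the middle of the mat, and the hand moved clear.

**What my last checks showed:**
- **Cup:** it stands upright and looks empty. The wrist load dropped to about 1.5 N, which is the weight of the empty cup.
- **Shell, stand, egg, jar and holder:** none had moved by more than about 0.7 px between the first and last pictures.
- **Spills:** there were no new brown spots anywhere on the table in either view.
- **Forces:** readings at the end of each move stayed below about 20 N.

**Checks that failed or disagreed:**
- **Truffle count:** I could not count all six in the shell. They are dark on dark and the automatic circle search failed, so "all six" rests on the empty cup and the lack of stray balls.
- **Nozzle:** the automatic shift check flagged it, by 6 px in the scene view. Its outline in the pixel values had not changed, so I put this down to the arm's shadow moving over it.

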